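# Serve the walnuts from the snack carousel

### The arm

A 6-joint arm with a two-finger parallel gripper is mounted at the origin on a cart in front of the work surface, level with it; the furniture and walls round the work are solid. World frame = base frame: x ahead of the robot, y to its left, z up, the work surface at z = 0. Lengths are in m, angles in degrees, forces in N, time in s.
With the tool pointing down it reaches from about 0.375 to 0.9 m from the base axis. Payload 3.1 kg.
Tool frame: the origin (TCP) lies at the very end of the fingers, on their centre line; the grasp point (between the pads) lies 19 mm behind it; z points along the fingers, y is the line along which they close (so a half turn about z gives the same grasp; the last joint's range is limited). The gripper opens to 87 mm and grips with 3 to 60 N. Pads are 19 mm wide; open, the fingers measure 117 mm over their backs; the gripper's body (75 mm by 190 mm) begins 51 mm behind the grasp point.
Start: joints at [-73.826, 30.224, 82.088, -0, 67.689, -10.227], TCP at [0.278, -0.56, 0.223] pointing down, gripper open.
Joint ranges: [-176.69, 176.69], [-43.24, 126.21], [12.49, 139.97], [-82, 262], [0, 151.66], [-163.58, 163.58]. Speed limits (degrees/s): [159.86, 159.86, 180, 180, 180, 180].

### API

Orientations are given as a 3x3 rotation matrix whose columns are the frame's x, y, z axes.
In Python, from rig import * gives the robot as it stands.
- The arm moves only by the tool jog_arm, never from a script. Its arguments are lists of equal length, an entry for each row: "delta_pos": the shift along the world's x, y, z in cm, a list of three; "turn": the turn about the world's z in degrees; "grip": the closure, from 0 (fully open) to 1 (shut). In form: {"delta_pos": [[x, y, z], ...], "turn": [turn, ...], "grip": [grip, ...]}. A call has 1 to 12 rows; each row is the pose to reach, as a shift and turn from the pose commanded when the call began; what a row does not reach only later rows make up. A row lasts 1/8 s, in which the tool goes at most 62.5 mm and 10.7 degrees, less where a joint would pass 70% of its speed; a pose out of reach is approached as far as the arm can. A call with a gripper value outside its range is refused whole. The fingers move at their own pace and stop on an object; the grip force is fixed at half the most. Time passes only in rows, so rows that repeat a pose let the fingers close. It gives the time, the measured TCP pose, the force, the opening and the grip force at its end, in the units of the state.
- read_state(): the state, without advancing time (a new reading comes with each control period).
- capture(name): name is "scene" or "side" or "wrist"; returns a dict with "color" (384x512x3 uint8, blue, green, red), "fovy" (degrees; the focal length in pixels is half the picture's height over the tangent of half this angle, whatever the lens; pixels are square), "cx", "cy" (the principal point, pixels), "camera_from_world" (4x4, takes a point from world to camera coordinates). Camera axes: x right, y up, looking along -z (the intrinsics and any distortion apply to the point x, -y, -z); pixel columns grow to the right and rows downward; lengths in m; the calibration is good to about 2 mm. A picture is of the moment at which its call begins. There is no depth.
- hand_in(): hands the job in; it is judged then, once.
The state is a dict: "time_s": time; "joint_positions": joint angles; "qvel": joint speeds; "tau": joint torques, N m; "position": TCP position; "tcp_rot": TCP orientation; "force": force on the tool from outside, world axes, zero at the start; "moment": the same for the moment, N m; "opening": opening from 0.0 (shut) to 1.0 (fully open); "grasp_force": force on a finger pad.
Only numpy, scipy, OpenCV 4.12 (cv2) and the standard library are available. Lean on these libraries where they do the work, as an engineer would, in place of code of your own. Each camera call takes 0.05 s, during which the arm holds its last target. There are 200 camera calls.

### The job

Tip every walnut out of the snack carousel into the blue bowl and leave the red-foil chocolates inside. To do so, slide the bowl under the spout between its guides with the handle outwards, and lift the red latch knob out of its red notch and drop it into the green one; then turn the drum so that a walnut's compartment faces the spout and lift the black bar to tip it out, one compartment after another, checking that the bowl still stands under the spout. At the end the carousel is level, the latch is dropped back into the red notch, and the bowl with all the walnuts stands upright on the cork mat; leave the other things on the worktop where they are.

Things in the scene. Friction and masses are not known exactly. Their poses are not given: they have to be found in the camera images.
- carousel: Grey stand of the snack carousel, fixed to the worktop; base 150 by 310 mm, 12 mm thick. Origin on the worktop under the drum's vertical axis. Its y axis points from the spout towards the tipping bar (the spout looks along -y); the latch rail at y = +195 mm runs along its x (red notch at x = -45 mm, green at +15 mm); x points roughly away from the robot.
- dock (a point): Where the middle of the bowl's foot belongs, on the worktop under the spout: 178 mm along the stand's -y from its origin. Two guides, 12 mm high, 134 mm apart inside, run along y beside it out to 230 mm from the stand's origin; the bowl passes between them from the open -y end, under the spout (underside 110 mm up).
- tip (a joint): Tilt of frame and drum (rad): 0 level, up to 0.65 as the bar side is lifted and the spout sinks. Hinge line parallel to the stand's x, 50 mm from its origin on the spout side (-y), 90 mm up. About 4 N at the bar lift it; let go, it falls back level. With the latch in the red notch it is held level. Floors slope inwards by 12 degrees: a nut rolls out from some 0.35 rad (0.6 is sure).
- tip_bar (a point): Middle of the tipping bar: a round black bar, 12 mm thick, parallel to the stand's x, with 62 mm free between the two rods that carry it, at 138 mm along +y and 125 mm up while level. It moves on an arc of 191 mm radius about the tilt hinge.
- spout_tip (a point): Lip of the white spout, 42 mm wide inside, at the floor of the chute, 128 mm along the stand's -y and 113 mm up while level; comes down to about 65 mm when fully tipped.
- drum (a joint): Turn of the six-compartment drum (rad), anticlockwise positive seen from above, endless in practice (+-12.6); it stays where it is left. At every multiple of pi/3 one compartment faces the spout squarely (within 0.15 is enough). Stiffness about 0.04 N m.
- drum_knob (a point): Centre of the black bar knob on top of the drum, on its vertical axis: 14 mm thick along its own x, 52 mm long along its own y, 32 mm tall, this point half-way up, 178 mm above the worktop while level. Its axes turn with the drum. A white mark on top shows the -y end. Under it is a clear fixed lid, 79 mm radius, top 158 mm up.
- drum_centre (a point): Centre of the drum, on its axis, 125 mm above the worktop. Compartments reach from 26 to 75 mm radius and are closed outside by the frame's skirt except at the spout; a nut at rest leans on the hub, about 41 mm from the axis.
- latch_slide (a joint): Position of the latch along its rail (m): 0 in the red notch (locked, -x end), 0.06 in the green notch (free, +x end, away from the robot). It can be moved only while the knob is lifted by 16 mm or more, because a tooth 15 mm high stands between the notches.
- latch_lift (a joint): Lift of the latch knob (m): 0 when its pin lies on the floor of a notch, up to 0.032. It drops by its own weight.
- latch_knob (a point): Centre of the red latch knob, 16 mm thick (stand's x), 28 mm wide (y), 30 mm tall; 109 mm above the worktop when down. The rail below it is 72 mm high, so some 18 mm are free under the knob.
- bowl_centre (a point): Middle of the blue serving bowl, half-way up: 120 mm across the rim, 88 mm foot, 50 mm high, walls 4 mm, about 0.2 kg; this point is 25 mm above its underside.
- bowl_handle (a point): Grip point of the bowl's upright handle lug, 28 mm wide (bowl's x), 14 mm thick (bowl's y), 84 mm along the bowl's own -y from its axis, 65 mm above its underside; the lug's top is at 87 mm. In the dock the lug must look away from the stand to fit.
- mat: Round cork mat, 150 mm across, 8 mm thick, fixed on the worktop; origin at the centre of its underside. The bowl starts on it.
- walnut1_centre (a point): Centre of a brown walnut, 28 mm thick and 31 mm long, 20 g, in one of the compartments. Two or three walnuts are present.
- walnut2_centre (a point): Centre of a brown walnut, 28 mm thick and 31 mm long, 20 g, in one of the compartments. Two or three walnuts are present.
- walnut3_centre (a point): Centre of a brown walnut, 28 mm thick and 31 mm long, 20 g, in one of the compartments. Two or three walnuts are present.
- choc1_centre (a point): Centre of a chocolate in red foil with a gold band, 28 mm thick and 31 mm long, in one of the compartments.
- choc2_centre (a point): Centre of a chocolate in red foil with a gold band, 28 mm thick and 31 mm long, in one of the compartments.
- choc3_centre (a point): Centre of a chocolate in red foil with a gold band, 28 mm thick and 31 mm long, in one of the compartments.
- salt: Salt shaker, 44 mm wide, 90 mm tall, standing near the work; origin at the centre of its underside. A bystander.
- spice: Spice jar with red cap, 45 mm wide, 106 mm tall, standing near the work; origin at the centre of its underside. A bystander.
- garlic: Garlic bulb, 60 mm wide, 58 mm tall, standing near the work; origin at the centre of its underside. A bystander.
- lemon: Lemon, 83 by 58 mm, 58 mm tall, standing near the work; origin at the centre of its underside. A bystander.

How it is judged:
By the outcome, as a careful person would: the job done as asked, in the order asked, and still so for the second after the job is handed in, with the robot touching nothing.
Of walnut1, walnut2, walnut3 only 2 to 3 are there at a start; the rules pass over those that are not, and their reading is None.
At some moment in a run one of bowl may be knocked a few centimetres aside while the robot is not near it.
Once in a run the grip may slacken for a moment while it holds something.
It also fails if it takes over 210 s, if anything falls off the work surface, if the arm or the gripper's body presses on something with over 40 N, if the wrist force passes 120 N, or if a joint passes its speed limit or range.

## Working session

There is one attempt and no reset: what is moved stays moved. The work goes in short steps, Python scripts to look and compute and a tool call to move; the robot and the scene stay as the last step left them, time stands still between calls to the robot, and variables do not carry over. Pictures are saved under pics/ and viewed, at most 14 in all, crops included, and the job is handed in when it is done.

Besides the shell and the picture viewer there is one more tool, called after "Request:" by a JSON object that holds its "method" and its "body". jog_arm: Moves the arm, as the interface text tells. Its arguments: {"type":"object","properties":{"delta_pos":{"type":"array"},"turn":{"type":"array"},"grip":{"type":"array"}},"required":["delta_pos","turn","grip"]}

```bash
mkdir -p pics; ls
python3 - <<'E'
from rig import *
import cv2,numpy as np
a=[]
for n in ["scene","side","wrist"]:
    c=capture(n); cv2.imwrite(f"pics/{n}0.png",c["color"]); print(n,c["fovy"],c["cx"],c["cy"],np.round(c["camera_from_world"],3).tolist(),[k for k in c])
s=read_state(); print(s["time_s"],s["position"],s["tcp_rot"],s["opening"])
E
```

```text
pics
scene 57.084795956201624 255.90038024674138 192.2081592257315 [[0.476, -0.879, -0.018, -0.163], [0.488, 0.247, 0.837, -0.365], [-0.732, -0.407, 0.547, -1.04], [0.0, 0.0, 0.0, 1.0]] ['color', 'fovy', 'cx', 'cy', 'camera_from_world']
side 51.594820070976375 257.97154204671983 190.03310094144314 [[0.864, -0.503, -0.022, -0.412], [0.217, 0.334, 0.917, -0.281], [-0.454, -0.797, 0.398, -1.072], [0.0, 0.0, 0.0, 1.0]] ['color', 'fovy', 'cx', 'cy', 'camera_from_world']
wrist 65.01866982930164 251.90284282407987 190.29967590394057 [[0.445, -0.896, -0.002, -0.625], [0.857, 0.426, -0.29, 0.035], [0.26, 0.128, 0.957, -0.392], [0.0, 0.0, 0.0, 1.0]] ['color', 'fovy', 'cx', 'cy', 'camera_from_world']
0.15 [ 0.27777927 -0.55923788  0.22179519] [[ 8.95711605e-01  4.44635239e-01 -4.73608940e-04]
 [ 4.44635390e-01 -8.95710171e-01  1.63077966e-03]
 [ 3.00885759e-04 -1.67129156e-03 -9.99998558e-01]] 1.0031537777939301
```

View pics/scene0.png

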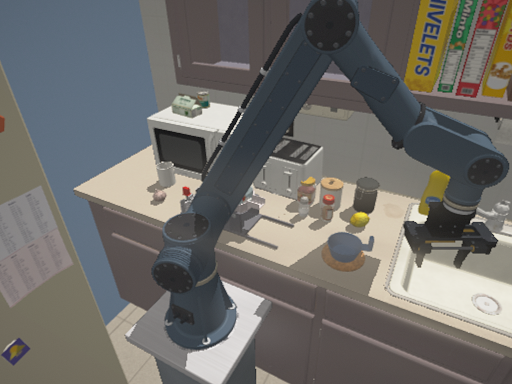

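View pics/side0.png

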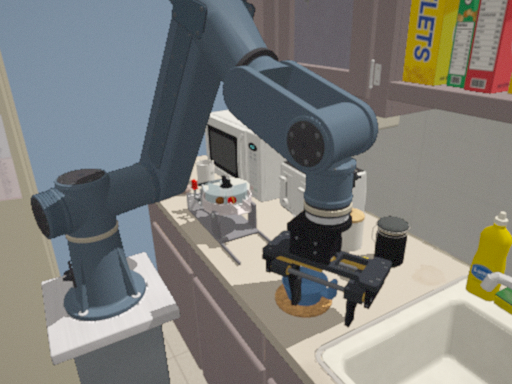

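```bash
cat > h.py <<'E'
from rig import *
import cv2,numpy as np
def K(c): 
    f=192/np.tan(np.radians(c["fovy"]/2)); return np.array([[f,0,c["cx"]],[0,f,c["cy"]],[0,0,1]])
def ray(c,u,v):
    T=np.array(c["camera_from_world"]);d=np.linalg.inv(K(c))@[u,v,1]*[1,-1,-1]
    R=T[:3,:3]; return -R.T@T[:3,3], R.T@d
def onz(c,u,v,z):
    o,d=ray(c,u,v); return np.round(o+d*(z-o[2])/d[2],4)
def proj(c,p):
    T=np.array(c["camera_from_world"]);q=(T[:3,:3]@p+T[:3,3])*[1,-1,-1];q=K(c)@q;return np.round(q[:2]/q[2],1)
def tri(l):
    A=np.zeros((3,3));b=np.zeros(3)
    for c,u,v in l:
        o,d=ray(c,u,v);d=d/np.linalg.norm(d);P=np.eye(3)-np.outer(d,d);A+=P;b+=P@o
    return np.round(np.linalg.solve(A,b),4)
def blobs(m,n=6,amin=8):
    k,l,s,ce=cv2.connectedComponentsWithStats(m.astype(np.uint8))
    return sorted([(int(s[i,4]),np.round(ce[i],1).tolist(),s[i,:4].tolist()) for i in range(1,k) if s[i,4]>=amin],reverse=True)[:n]
E
python3 - <<'E'
from h import *
s=read_state()
for n in ["scene","side"]:
    c=capture(n); print(n,"tcp",proj(c,s["position"]))
    im=c["color"].astype(int);b,g,r=im[...,0],im[...,1],im[...,2]
    print("red",blobs((r>150)&(g<60)&(b<60)))
    hsv=cv2.cvtColor(c["color"],cv2.COLOR_BGR2HSV)
    print("cork",blobs((hsv[...,0]>8)&(hsv[...,0]<18)&(hsv[...,1]>90)&(hsv[...,2]>100)))
    x=(140,60,260,200) if n=="scene" else (160,60,150,130)
    roi=(130,170,180,105) if n=="scene" else (170,160,120,110)
    crop=c["color"][roi[1]:roi[1]+roi[3],roi[0]:roi[0]+roi[2]]
    cv2.imwrite(f"pics/{n}c.png",cv2.resize(crop,None,fx=4,fy=4,interpolation=cv2.INTER_CUBIC))
    if n=="scene":
        print("mat",onz(c,344,254,.008),"rim",onz(c,345,241,.05),"handle",onz(c,369,238,.087),"latch",onz(c,186,190,.109))
E
```

```text
scene tcp [436.2 264.1]
red [(8, [185.8, 187.9], [184, 187, 5, 3])]
cork [(371, [345.0, 262.8], [324, 251, 41, 20]), (156, [331.3, 183.4], [321, 178, 22, 11]), (89, [499.4, 73.3], [491, 64, 19, 15]), (14, [328.4, 197.1], [326, 196, 6, 3]), (11, [504.9, 66.0], [503, 65, 5, 3]), (11, [325.2, 247.6], [323, 245, 5, 7])]
mat [ 0.4413 -0.298   0.008 ] rim [ 0.4606 -0.2907  0.05  ] handle [ 0.4687 -0.3659  0.087 ] latch [0.4023 0.3491 0.109 ]
side tcp [320.7 312.1]
red [(77, [509.3, 12.4], [505, 0, 7, 24]), (23, [194.5, 183.8], [192, 180, 5, 9]), (15, [229.7, 199.3], [228, 197, 4, 5]), (8, [499.5, 48.5], [499, 45, 2, 8])]
cork [(749, [299.9, 305.2], [275, 284, 57, 34]), (15, [232.9, 199.5], [231, 197, 4, 7]), (13, [217.8, 198.7], [216, 197, 5, 4]), (8, [510.5, 76.5], [510, 73, 2, 8]), (8, [465.5, 13.5], [465, 12, 2, 4])]
```

View pics/scenec.png

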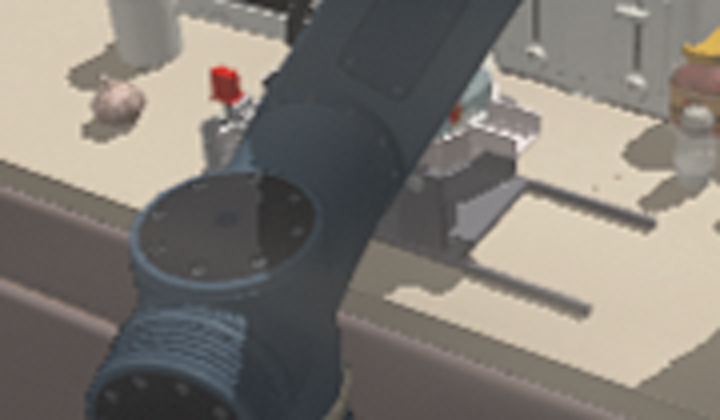

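View pics/sidec.png

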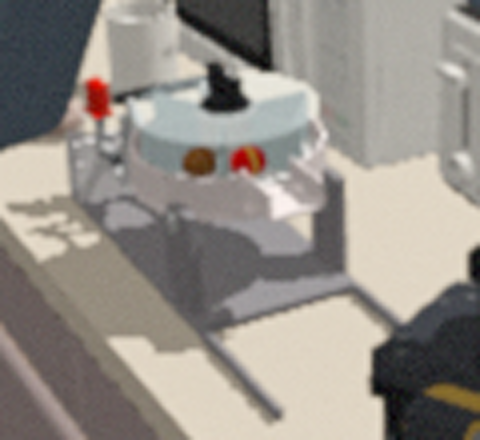

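Run:
```python
from h import *
c=capture("scene");d=capture("side")
e1=onz(c,277,248,.012);e2=onz(c,292.5,226,.012);print(e1,e2,np.linalg.norm(e1-e2))
m=(e1+e2)/2
print("latch",tri([(c,186,190.5),(d,194.3,184.5)]), onz(d,194.3,184.5,.109))
L=onz(d,194.3,184.5,.109)
# ends mid = O-.23 y ; latch = O+.195y-.045x
for P in (L,onz(c,186,190.5,.109)):
    v=(P-m)[:2]; print("dist",np.linalg.norm(v),"exp",np.hypot(.425,.045))
    th=np.arctan2(v[1],v[0])-np.arctan2(.425,-.045); y=np.array([-np.sin(th),np.cos(th)])
    print("yaw",np.degrees(th),"O",m[:2]+.23*y,"dock",m[:2]+.052*y)
print("knob",onz(d,225.5,181,.178))
print("bowl side rim", proj(d,[.45,-.295,.05]),proj(d,[.467,-.366,.087]))
```

```text
[ 0.3577 -0.078   0.012 ] [ 0.4983 -0.0772  0.012 ] 0.14060227594174995
latch [0.4064 0.353  0.104 ] [0.4032 0.343  0.109 ]
dist 0.42133051159392676 exp 0.42737571292716203
yaw -2.6696460243664193 O [0.43871277 0.15215038] dock [ 0.43042202 -0.02565644]
dist 0.42536931012944507 exp 0.42737571292716203
yaw -2.1753620432589007 O [0.43673037 0.15223425] dock [ 0.42997382 -0.02563747]
knob [0.4452 0.1544 0.178 ]
bowl side rim [306.4 281.9] [330.2 282.2]
```

Request:
{"method": "jog_arm", "body": {"delta_pos": [[6, 6, 2], [12, 12, 4], [19, 19.3, 6], [19, 19.3, 6], [19, 19.3, 6], [19, 19.3, 6]], "turn": [-6, -13, -13, -13, -13, -13], "grip": [0, 0, 0, 0, 0, 0]}}

```text
time_s: 1.1
position: [0.4695, -0.3652, 0.2832]
tcp_rot: [[0.972, 0.236, 0.001], [0.236, -0.972, -0.001], [0.001, 0.001, -1.0]]
force: [0.4, 0.0, -0.0]
opening: 0.997
grasp_force: 0.0
```

Run:
```python
from h import *
s=read_state();print(s["time_s"],s["position"],s["tcp_rot"])
c=capture("wrist");o,d=ray(c,256,192);print("cam",o,d)
R=np.array(s["tcp_rot"]);print("cam in tool",R.T@(o-s["position"]))
cv2.imwrite("pics/w1.png",c["color"])
for n in("scene","side"):cv2.imwrite(f"pics/{n}1.png",capture(n)["color"])
```

```text
1.1 [ 0.4694557  -0.36517181  0.28324953] [[ 9.71849382e-01  2.35600868e-01  1.00450063e-03]
 [ 2.35601812e-01 -9.71849203e-01 -9.55350704e-04]
 [ 7.51141678e-04  1.16511916e-03 -9.99999039e-01]]
cam [ 0.54701238 -0.34705251  0.44574062] [-0.28284587 -0.08441663 -0.95555683]
cam in tool [ 0.0797644   0.00085252 -0.16243034]
```

View pics/w1.png

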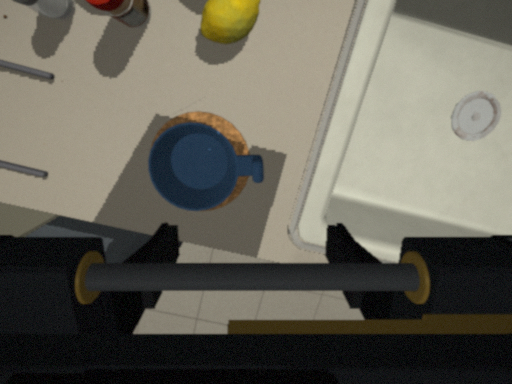

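The wrist view shows the bowl (rim centre about (197,166), lug top about (258,168)) on the mat, and both guide ends at left (52,76) and (45,174).

```bash
cat >> h.py <<'E'
def bowl(c):
    h=cv2.cvtColor(c["color"],cv2.COLOR_BGR2HSV)
    return (h[...,0]>104)&(h[...,0]<118)&(h[...,1]>120)&(h[...,2]>45)
E
python3 - <<'E'
from h import *
c=capture("wrist");s=read_state()
m=bowl(c);b=blobs(m);print(b[:3])
l=cv2.connectedComponents(m.astype(np.uint8))[1]
mm=(l==l[165,197]).astype(np.uint8)
cs=max(cv2.findContours(mm,cv2.RETR_EXTERNAL,cv2.CHAIN_APPROX_NONE)[0],key=len)[:,0]
# points of rim on z=.058
P=np.array([onz(c,u,v,.058) for u,v in cs])
left=P[cs[:,0]<225]
A=np.c_[2*left[:,:2],np.ones(len(left))];x=np.linalg.lstsq(A,(left[:,:2]**2).sum(1),rcond=None)[0]
print("rim",x[:2],"r",np.sqrt(x[2]+x[0]**2+x[1]**2))
ym,xm=np.where(mm); print("lug px extents", xm.max(), ym[xm>245].min(),ym[xm>245].max(), ym[xm>255].min(),ym[xm>255].max())
print("lugtop", [onz(c,u,v,.095).tolist() for u,v in((250,156),(263,155),(263,181),(251,180),(258,168))])
print("guides",onz(c,52,76,.012),onz(c,45,174,.012),"mat",onz(c,203,160,.008),"tcp",proj(c,s["position"]))
cv2.imwrite("pics/w1c.png",cv2.resize(c["color"][100:220,140:280],None,fx=5,fy=5,interpolation=cv2.INTER_CUBIC))
E
```

```text
[(3942, [200.3, 163.5], [148, 121, 113, 87]), (21, [152.1, 172.4], [149, 168, 9, 9]), (11, [169.5, 198.5], [166, 197, 8, 4])]
rim [ 0.44703376 -0.29668042] r 0.05132117249849163
lug px extents 260 154 179 154 179
lugtop [[0.4822, -0.3626, 0.095], [0.4869, -0.3771, 0.095], [0.4563, -0.3847, 0.095], [0.4541, -0.3704, 0.095], [0.4704, -0.3751, 0.095]]
guides [ 0.5115 -0.0816  0.012 ] [ 0.3712 -0.0774  0.012 ] mat [ 0.4448 -0.2999  0.008 ] tcp [250.6 239.9]
```

View pics/w1c.png

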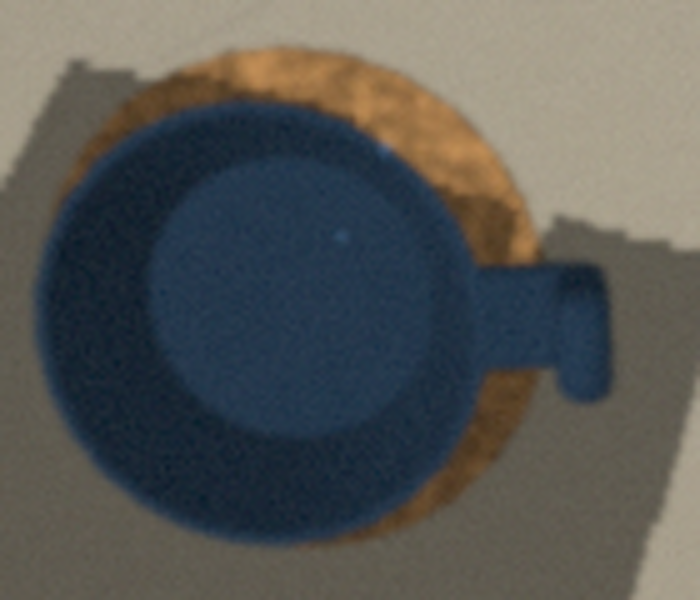

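Run:
```python
from h import *
c=capture("wrist")
r=onz(c,191.8,164.3,.058);l=onz(c,256.8,168.5,.095);print(r,l,np.linalg.norm((r-l)[:2]),"dir",np.degrees(np.arctan2(*(r-l)[1::-1])))
print("radius",[np.linalg.norm(r-onz(c,u,v,.058)) for u,v in((148,164.3),(235.6,164.3),(191.8,120),(191.8,208.6))])
s=read_state();print("tool y dir",np.degrees(np.arctan2(-s["tcp_rot"][1][1],-s["tcp_rot"][0][1])),"pos",s["position"])
```

```text
[ 0.4471 -0.2927  0.058 ] [ 0.4693 -0.3741  0.095 ] 0.08437298145733618 dir 105.25511870305779
radius [np.float64(0.057242728795891644), np.float64(0.057145428513574015), np.float64(0.056671421369152215), np.float64(0.06173435024360426)]
tool y dir 103.29707131758657 pos [ 0.46694902 -0.36771501  0.28210904]
```

Request:
{"method": "jog_arm", "body": {"delta_pos": [[0.1, -0.7, -6], [0.1, -0.7, -12], [0.1, -0.7, -16], [0.1, -0.7, -19], [0.1, -0.7, -21.9], [0.1, -0.7, -21.9], [0.1, -0.7, -21.9], [0.1, -0.7, -21.9], [0.1, -0.7, -21.9], [0.1, -0.7, -21.9], [0.1, -0.7, -21.9]], "turn": [2, 2, 2, 2, 2, 2, 2, 2, 2, 2, 2], "grip": [0, 0, 0, 0, 0, 0, 1, 1, 1, 1, 1]}}

```text
time_s: 2.72
position: [0.4691, -0.3738, 0.0638]
tcp_rot: [[0.964, 0.266, 0.0], [0.266, -0.964, -0.0], [0.0, 0.0, -1.0]]
force: [-0.1, -0.7, -0.7]
opening: 0.515
grasp_force: 0.0
```

Request:
{"method": "jog_arm", "body": {"delta_pos": [[0, 0, 0], [0, 0, 0.5], [0, 0, 1], [0, 0, 2], [0, 0, 3], [0, 0, 3]], "turn": [0, 0, 0, 0, 0, 0], "grip": [1, 1, 1, 1, 1, 1]}}

```text
time_s: 3.48
position: [0.4695, -0.3745, 0.0948]
tcp_rot: [[0.964, 0.266, 0.002], [0.266, -0.964, -0.002], [0.001, 0.002, -1.0]]
force: [0.4, 0.5, -2.6]
opening: 0.158
grasp_force: 30.0
```

Run:
```python
from h import *
s=read_state();print(s["time_s"],s["position"],s["grasp_force"],s["opening"])
w=capture("wrist")["color"];d=capture("side")["color"]
cv2.imwrite("pics/2.png",np.hstack([w[80:384,100:400],d[150:384,150:450].copy() if 0 else cv2.copyMakeBorder(d[150:384,150:450],0,70,0,0,0)]))
c=capture("scene");cv2.imwrite("pics/s2.png",cv2.resize(c["color"][160:290,130:330],None,fx=4,fy=4,interpolation=cv2.INTER_CUBIC))
```

```text
3.475 [ 0.46954917 -0.37448437  0.09476751] 30.00532239675522 0.15761252347469565
```

View pics/2.png

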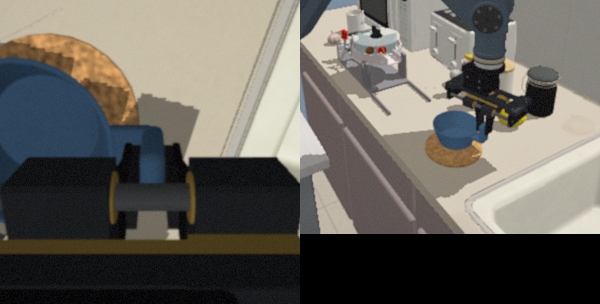

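Request:
{"method": "jog_arm", "body": {"delta_pos": [[0, 0, -0.7], [0, 0, -1.2], [0, 0, -1.2]], "turn": [0, 0, 0], "grip": [1, 1, 1]}}

```text
time_s: 4.0
position: [0.4684, -0.3732, 0.0805]
tcp_rot: [[0.964, 0.266, -0.001], [0.266, -0.964, 0.002], [-0.001, -0.002, -1.0]]
force: [0.2, 0.8, -2.4]
opening: 0.157
grasp_force: 30.0
```

Request:
{"method": "jog_arm", "body": {"delta_pos": [[0, 0, -0.4], [0, 0, -0.4]], "turn": [0, 0], "grip": [1, 1]}}

```text
time_s: 4.25
position: [0.4688, -0.3736, 0.0772]
tcp_rot: [[0.964, 0.266, -0.0], [0.266, -0.964, 0.0], [-0.0, -0.001, -1.0]]
force: [0.2, 0.7, -2.7]
opening: 0.16
grasp_force: 30.0
```

Request:
{"method": "jog_arm", "body": {"delta_pos": [[0, 0, -0.4], [0, 0, -0.4]], "turn": [0, 0], "grip": [1, 1]}}

```text
time_s: 4.5
position: [0.4693, -0.3743, 0.0743]
tcp_rot: [[0.964, 0.265, 0.001], [0.265, -0.964, -0.001], [0.001, 0.001, -1.0]]
force: [0.0, -0.1, 2.6]
opening: 0.156
grasp_force: 30.0
```

Request:
{"method": "jog_arm", "body": {"delta_pos": [[0, 0, 0], [0, 0, 0], [0, 0, -0.5], [0, 0, -1.1], [0, 0, -1.1], [0, 0, -1.1], [0, 0, -1.1], [0, 0, -1.1], [0, 0, -1.1], [0, 0, -1.1]], "turn": [0, 0, 0, 0, 0, 0, 0, 0, 0, 0], "grip": [0.7, 0.7, 0.7, 0.7, 0.7, 1, 1, 1, 1, 1]}}

```text
time_s: 5.75
position: [0.4691, -0.374, 0.0626]
tcp_rot: [[0.964, 0.266, 0.0], [0.266, -0.964, -0.0], [0.0, 0.0, -1.0]]
force: [0.1, -0.2, -1.3]
opening: 0.157
grasp_force: 30.0
```

View pics/s2.png

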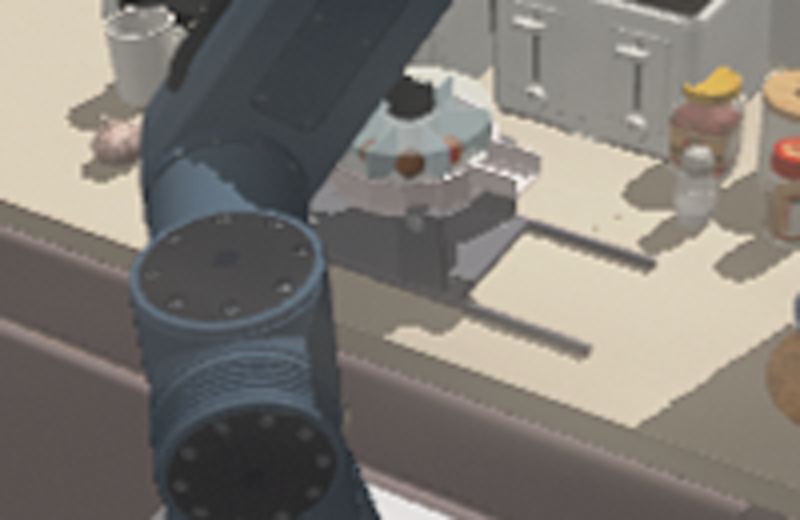

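Request:
{"method": "jog_arm", "body": {"delta_pos": [[0, 0, 1], [0, 0, 3], [0, 2, 4], [-1, 5, 4], [-2, 8, 4], [-3.5, 10.4, 4], [-3.5, 10.4, 4], [-3.5, 10.4, 4]], "turn": [0, 0, 0, -5, -10, -15, -18, -18], "grip": [1, 1, 1, 1, 1, 1, 1, 1]}}

```text
time_s: 6.75
position: [0.4336, -0.2682, 0.1029]
tcp_rot: [[0.999, -0.044, -0.0], [-0.044, -0.999, 0.001], [-0.0, -0.001, -1.0]]
force: [0.2, 0.8, -2.0]
opening: 0.16
grasp_force: 30.0
```

Run:
```python
from h import *
s=read_state();print(s["time_s"],s["position"],s["grasp_force"],s["opening"])
a=capture("wrist");b=capture("scene");d=capture("side")
print(proj(a,[.505,-.079,.012]),proj(a,[.365,-.079,.012]))
cv2.imwrite("pics/3.png",np.hstack([a["color"][0:300,0:400],cv2.resize(d["color"][150:300,170:370],None,fx=2,fy=2,interpolation=cv2.INTER_CUBIC)]))
```

```text
6.75 [ 0.43357711 -0.2681691   0.10285216] 30.013978842180222 0.15992322235747927
[ 16.6 120.5] [ 56.2 270.5]
```

View pics/3.png

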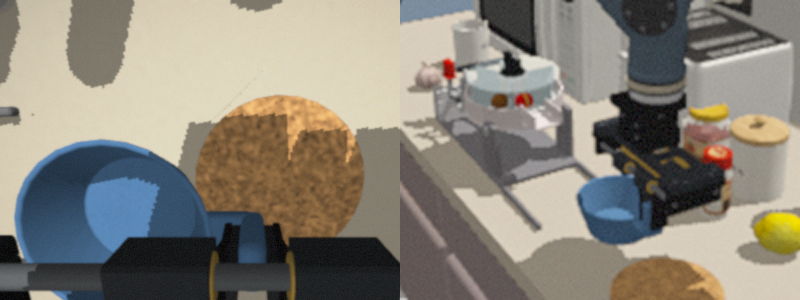

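Run:
```python
from h import *
a=capture("wrist");b=capture("scene");d=capture("side")
print(onz(a,18,112,.012),"side near",onz(d,238.5,263,.012),"scene",onz(b,277,248,.012),onz(b,292.5,226,.012))
print("mat",onz(a,280,168,.008), "side knob",onz(d,170+113/2,150+64/2,.178),"latch",onz(d,170+48/2,150+69/2,.109))
print("scene knob",onz(b,130+410/4,160+97/4,.178))
```

```text
[ 0.5123 -0.0836  0.012 ] side near [ 0.3665 -0.0749  0.012 ] scene [ 0.3577 -0.078   0.012 ] [ 0.4983 -0.0772  0.012 ]
mat [ 0.4554 -0.296   0.008 ] side knob [0.4441 0.1446 0.178 ] latch [0.4022 0.3436 0.109 ]
scene knob [0.4308 0.1433 0.178 ]
```

Request:
{"method": "jog_arm", "body": {"delta_pos": [[0, 3, -2], [0.2, 6, -3.3], [0.3, 9, -3.3], [0.4, 12, -3.3], [0.4, 14, -3.3], [0.4, 15.9, -3.3], [0.4, 15.9, -3.3], [0.4, 15.9, -3.3]], "turn": [0, 0, 0, 0, 0, 0, 0, 0], "grip": [1, 1, 1, 1, 1, 1, 1, 1]}}

```text
time_s: 8.05
position: [0.4386, -0.1116, 0.0696]
tcp_rot: [[0.999, -0.045, 0.001], [-0.045, -0.999, -0.001], [0.001, 0.001, -1.0]]
force: [0.1, -0.0, -2.3]
opening: 0.156
grasp_force: 30.0
```

Run:
```python
from h import *
s=read_state();print(s["time_s"],s["position"],s["grasp_force"],s["opening"])
a=capture("wrist");b=capture("scene");d=capture("side")
cv2.imwrite("pics/4.png",np.hstack([a["color"][0:300,0:400],cv2.resize(d["color"][150:300,170:370],None,fx=2,fy=2,interpolation=cv2.INTER_CUBIC)]))
```

```text
8.05 [ 0.43861157 -0.11161895  0.06961159] 29.99847326253075 0.1559949817181028
```

View pics/4.png

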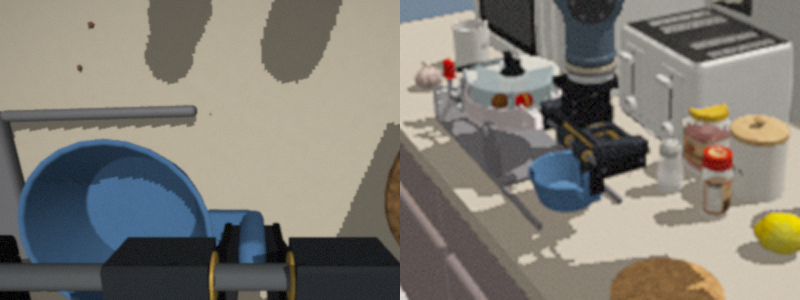

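Run:
```python
from h import *
a=capture("wrist");d=capture("side")
p=onz(a,194,111,.012);q=onz(a,8,117,.012);print(p,q,np.degrees(np.arctan2(*(q-p)[:2])), "base corner",onz(a,14,120,.012))
```

```text
[ 0.5121 -0.0752  0.012 ] [0.5141 0.0571 0.012 ] 0.8660833792782593 base corner [0.5118 0.0534 0.012 ]
```

Request:
{"method": "jog_arm", "body": {"delta_pos": [[0, 0.6, -0.7], [0, 0.6, -1.1], [0, 0.6, -1.4], [0, 0.6, -1.4]], "turn": [1, 1, 1, 1], "grip": [1, 1, 1, 1]}}

```text
time_s: 8.8
position: [0.4379, -0.105, 0.0563]
tcp_rot: [[1.0, -0.028, -0.0], [-0.028, -1.0, -0.0], [-0.0, 0.0, -1.0]]
force: [-2.2, -0.5, 9.6]
opening: 0.158
grasp_force: 30.0
```

Request:
{"method": "jog_arm", "body": {"delta_pos": [[0, 0, -0.1], [0, 0, -0.1], [0, 0, -0.1], [0, 0, -0.1], [0, 0, 5], [0, -3, 10], [0, -5, 15], [0, -5, 17], [0, -5, 17]], "turn": [0, 0, 0, 0, 0, 0, 0, 0, 0], "grip": [0.6, 0.6, 0.6, 0.6, 0.6, 0.6, 0.6, 0.6, 0.6]}}

```text
time_s: 9.93
position: [0.4387, -0.1554, 0.2269]
tcp_rot: [[1.0, -0.028, 0.003], [-0.028, -1.0, -0.002], [0.003, 0.002, -1.0]]
force: [0.0, -0.9, -0.4]
opening: 0.401
grasp_force: 0.0
```

Run:
```python
from h import *
s=read_state();print(s["time_s"],s["position"],s["opening"])
a=capture("wrist");d=capture("side")
cv2.imwrite("pics/5.png",np.hstack([a["color"][0:300,0:400],cv2.resize(d["color"][150:300,170:370],None,fx=2,fy=2,interpolation=cv2.INTER_CUBIC)]))
```

```text
9.925 [ 0.43867317 -0.15543021  0.22692382] 0.4010817967152828
```

Request:
{"method": "jog_arm", "body": {"delta_pos": [[0, 0, 6], [-1, 5, 11], [-2, 10, 11], [-4, 15, 11], [-5.5, 20, 11], [-5.5, 25, 11], [-5.5, 30.5, 11], [-5.5, 30.5, 11], [-5.5, 30.5, 11]], "turn": [0, 0, 0, 0, 0, 0, 0, 0, 0], "grip": [0, 0, 0, 0, 0, 0, 0, 0, 0]}}

```text
time_s: 11.15
position: [0.3821, 0.1501, 0.3341]
tcp_rot: [[1.0, -0.027, -0.003], [-0.027, -1.0, -0.001], [-0.003, 0.001, -1.0]]
force: [0.9, -0.5, -0.4]
opening: 0.998
grasp_force: 0.0
```

Run:
```python
from h import *
s=read_state();print(s["time_s"],s["position"],s["opening"])
a=capture("wrist")
cv2.imwrite("pics/6.png",cv2.resize(a["color"][0:280],None,fx=1.55,fy=1.55,interpolation=cv2.INTER_CUBIC))
```

```text
11.15 [0.3820905  0.15005837 0.33414325] 0.998110704455243
```

View pics/6.png

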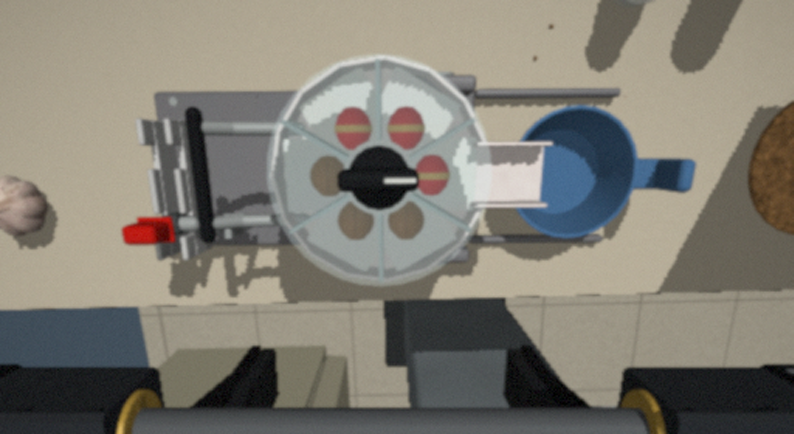

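The wrist view shows the chocolates at (352,128), (404,128) and (432,175, facing the spout); walnuts at (405,220), (356,220), (326,175), so +60° turns bring all three in turn. Latch (148,231), bar (199,174), knob (379,180), bowl in dock (577,172).

Run:
```python
from h import *
a=capture("wrist");f=lambda u,v,z:onz(a,u/1.55,v/1.55,z)
print("knob",f(379,180,.194),"ends",f(340,181,.194),f(418,181,.194))
p=f(194,112,.127);q=f(206,238,.127);print("bar ends",p,q,(p+q)/2,"yaw",np.degrees(np.arctan2(*(p-q)[1::-1])))
print("rods",f(203,127,.127),f(210,224,.127))
print("lip",f(546,176,.113),"bowl",f(577,172,.05),"lug",f(684,174,.087))
print("guide",f(618,92,.012))
m=a["color"].astype(int);r=(m[...,2]>150)&(m[...,1]<60)&(m[...,0]<60);b=blobs(r);print(b[:2])
print("latch top",onz(a,*(b[0][1]),.118))
x,y,w,h=b[0][2];print(onz(a,x,y,.124),onz(a,x+w,y+h,.124))
```

```text
knob [0.4462 0.1537 0.194 ] ends [0.4463 0.1783 0.194 ] [0.4449 0.1291 0.194 ]
bar ends [0.4953 0.2901 0.127 ] [0.4015 0.2947 0.127 ] [0.4484 0.2924 0.127 ] yaw -2.8075650838009407
rods [0.4847 0.285  0.127 ] [0.4126 0.29   0.127 ]
lip [0.4412 0.0224 0.113 ] bowl [ 0.4404 -0.0265  0.05  ] lug [ 0.438  -0.1034  0.087 ]
guide [ 0.5118 -0.074   0.012 ]
[(197, [89.2, 151.3], [80, 146, 19, 12]), (57, [100.9, 142.5], [89, 141, 21, 6])]
latch top [0.4045 0.3531 0.118 ]
[0.4123 0.3599 0.124 ] [0.3967 0.3391 0.124 ]
```

Request:
{"method": "jog_arm", "body": {"delta_pos": [[0.5, 5, 0], [1, 10, -2], [2, 15, -4], [2.2, 20, -8], [2.2, 20, -12], [2.2, 20, -15], [2.2, 20, -15], [2.2, 20, -15]], "turn": [0, 0, 0, 0, 0, 0, 0, 0], "grip": [0.45, 0.45, 0.45, 0.45, 0.45, 0.45, 0.45, 0.45]}}

```text
time_s: 12.25
position: [0.4064, 0.3497, 0.1865]
tcp_rot: [[1.0, -0.03, 0.002], [-0.03, -1.0, 0.001], [0.002, -0.001, -1.0]]
force: [0.1, -0.6, 0.3]
opening: 0.547
grasp_force: 0.0
```

Request:
{"method": "jog_arm", "body": {"delta_pos": [[0, 0, -4], [0, 0, -7], [0, 0, -9.3], [0, 0, -9.3], [0, 0, -9.3], [0, 0, -9.3], [0, 0, -9.3], [0, 0, -9.3]], "turn": [0, 0, 0, 0, 0, 0, 0, 0], "grip": [0.45, 0.45, 0.45, 1, 1, 1, 1, 1]}}

```text
time_s: 13.25
position: [0.4068, 0.3518, 0.0944]
tcp_rot: [[1.0, -0.028, 0.005], [-0.028, -1.0, 0.003], [0.005, -0.004, -1.0]]
force: [0.8, 3.3, 6.5]
opening: 0.32
grasp_force: 30.0
```

Request:
{"method": "jog_arm", "body": {"delta_pos": [[0, 0, 1.2], [0, 0, 2.4], [0, 0, 2.4], [2, 0, 2.4], [4, -0.1, 2.4], [6, -0.2, 2.4], [6, -0.2, 2.4]], "turn": [0, 0, 0, 0, 0, 0, 0], "grip": [1, 1, 1, 1, 1, 1, 1]}}

```text
time_s: 14.12
position: [0.4665, 0.3503, 0.1164]
tcp_rot: [[1.0, -0.03, 0.002], [-0.03, -1.0, 0.005], [0.002, -0.005, -1.0]]
force: [1.1, 8.9, -1.3]
opening: 0.322
grasp_force: 30.0
```

Request:
{"method": "jog_arm", "body": {"delta_pos": [[0, 0, -1.2], [0, 0, -2.2], [0, 0, -2.2]], "turn": [0, 0, 0], "grip": [1, 1, 1]}}

```text
time_s: 14.5
position: [0.466, 0.3506, 0.0946]
tcp_rot: [[1.0, -0.029, 0.003], [-0.029, -1.0, 0.005], [0.003, -0.005, -1.0]]
force: [0.6, 8.8, -1.1]
opening: 0.313
grasp_force: 30.0
```

Request:
{"method": "jog_arm", "body": {"delta_pos": [[0, 0, 0], [0, 0, 0], [0, 0, 0], [0, 0, 6], [0, 0, 12], [-0.6, -6, 15], [-1.2, -12, 15], [-1.9, -19.5, 15], [-1.9, -19.5, 15], [-1.9, -19.5, 15]], "turn": [0, 0, 0, 0, 0, 0, 0, 0, 0, 0], "grip": [0.45, 0.45, 0.45, 0.45, 0.45, 0, 0, 0, 0, 0]}}

```text
time_s: 15.75
position: [0.4458, 0.1524, 0.2446]
tcp_rot: [[1.0, -0.031, -0.0], [-0.031, -1.0, 0.0], [-0.0, -0.0, -1.0]]
force: [-0.2, 0.1, -0.6]
opening: 0.975
grasp_force: 0.0
```

Run:
```python
from h import *
s=read_state();print(s["time_s"],s["position"],s["joint_positions"])
for n in("scene","side"):
    c=capture(n);m=c["color"].astype(int);b=blobs((m[...,2]>150)&(m[...,1]<60)&(m[...,0]<60),3,4);print(b)
    for th,nm in((-.045,"red"),(.015,"green")):
        y=np.radians(-1.8);R=np.array([[np.cos(y),-np.sin(y)],[np.sin(y),np.cos(y)]]);p=np.r_[np.array([.4457,.1537])+R@[th,.195],.109];print(nm,proj(c,p))
```

```text
15.75 [0.44579253 0.15243259 0.24455347] [5.24131058e+00 1.66556200e+01 1.01911403e+02 1.53355798e-02
 6.14575554e+01 9.69851328e+01]
[(6, [194.8, 181.3], [193, 181, 4, 2])]
red [186.5 189.4]
green [195.8 182.5]
[(655, [504.0, 59.1], [492, 21, 20, 72]), (22, [329.5, 227.6], [322, 225, 14, 5]), (6, [207.5, 177.5], [206, 177, 4, 2])]
red [194.5 183.7]
green [209.4 180.6]
```

Request:
{"method": "jog_arm", "body": {"delta_pos": [[0, 0.1, -4], [0, 0.1, -7], [0, 0.1, -7.9], [0, 0.1, -7.9], [0, 0.1, -7.9], [0, 0.1, -7.9], [0, 0.1, -7.9], [0, 0.1, -7.9], [0, 0.1, -7.9]], "turn": [0, 0, 0, 0, 0, 0, 0, 0, 0], "grip": [0, 0, 0, 1, 1, 1, 1, 1, 1]}}

```text
time_s: 16.98
position: [0.4467, 0.1562, 0.1665]
tcp_rot: [[1.0, -0.03, 0.003], [-0.03, -1.0, 0.004], [0.002, -0.005, -1.0]]
force: [0.4, 7.8, 2.9]
opening: 0.595
grasp_force: 30.0
```

Request:
{"method": "jog_arm", "body": {"delta_pos": [[0, 0, 0], [0, 0, 0], [0, 0, 0], [0, 0, 0], [0, 0, 0], [0, 0, 0], [0, 0, 0], [0, 0, 0], [0, 0, 0]], "turn": [9, 18, 27, 36, 45, 54, 60, 60, 60], "grip": [1, 1, 1, 1, 1, 1, 1, 1, 1]}}

```text
time_s: 18.1
position: [0.4462, 0.1572, 0.1665]
tcp_rot: [[0.526, 0.85, 0.001], [0.85, -0.526, 0.006], [0.006, -0.002, -1.0]]
force: [-0.4, 10.4, 3.4]
opening: 0.594
grasp_force: 30.0
```

Request:
{"method": "jog_arm", "body": {"delta_pos": [[0, 0, 0], [0, 0, 0], [0, 0, 0], [0, 0, 5], [0, 2, 9], [0, 6, 9], [0.1, 10, 9], [0.2, 14, 9], [0.2, 14, 9], [0.2, 14, 6], [0.2, 14, 6]], "turn": [0, 0, 0, 0, -10, -20, -30, -40, -50, -60, -60], "grip": [0, 0, 0, 0, 0.2, 0.5, 0.5, 0.5, 0.5, 0.5, 0.5]}}

```text
time_s: 19.48
position: [0.4462, 0.2934, 0.2236]
tcp_rot: [[1.0, -0.026, -0.005], [-0.026, -1.0, -0.002], [-0.005, 0.002, -1.0]]
force: [-0.1, 0.3, 0.4]
opening: 0.503
grasp_force: 0.0
```

Run:
```python
from h import *
s=read_state();print(s["time_s"],s["position"],s["opening"])
a=capture("wrist");d=capture("side")
cv2.imwrite("pics/7.png",np.hstack([a["color"][0:300,112:512],cv2.resize(d["color"][150:300,170:370],None,fx=2,fy=2,interpolation=cv2.INTER_CUBIC)]))
```

```text
19.475 [0.44619406 0.29337087 0.22363846] 0.5031932010911223
```

View pics/7.png

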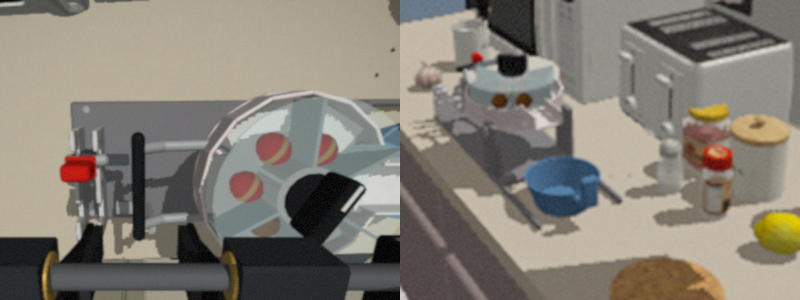

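Request:
{"method": "jog_arm", "body": {"delta_pos": [[0, 0, -5], [0, 0, -9], [0, 0, -11.8], [0, 0, -11.8], [0, 0, -11.8], [0, 0, -11.8], [0, 0, -11.8], [0, 0, -11.8], [0, 0, -11.8], [0, 0, -11.8]], "turn": [0, 0, 0, 0, 0, 0, 0, 0, 0, 0], "grip": [0.5, 0.5, 0.5, 0.5, 1, 1, 1, 1, 1, 1]}}

```text
time_s: 20.82
position: [0.4483, 0.2946, 0.1082]
tcp_rot: [[1.0, -0.028, 0.001], [-0.028, -1.0, 0.001], [0.001, -0.001, -1.0]]
force: [-1.0, 1.4, 5.3]
opening: 0.127
grasp_force: 30.0
```

Request:
{"method": "jog_arm", "body": {"delta_pos": [[0, -0.3, 1.4], [0, -0.7, 2.75], [0, -1.25, 4.1], [-0.05, -1.9, 5.4], [-0.1, -2.6, 6.6], [-0.1, -3.4, 7.8], [-0.15, -4.3, 8.9], [-0.15, -5.2, 10], [-0.15, -5.2, 10], [-0.15, -5.2, 10], [-0.15, -5.2, 10], [-0.15, -5.2, 10]], "turn": [0, 0, 0, 0, 0, 0, 0, 0, 0, 0, 0, 0], "grip": [1, 1, 1, 1, 1, 1, 1, 1, 1, 1, 1, 1]}}

```text
time_s: 22.32
position: [0.4474, 0.244, 0.2093]
tcp_rot: [[1.0, -0.029, 0.003], [-0.029, -1.0, 0.004], [0.003, -0.005, -1.0]]
force: [0.6, 6.9, 3.6]
opening: 0.123
grasp_force: 30.0
```

Run:
```python
from h import *
s=read_state();print(s["time_s"],s["position"],s["opening"],s["force"])
a=capture("scene");d=capture("side")
cv2.imwrite("pics/8.png",np.hstack([cv2.resize(a["color"][160:310,180:380],None,fx=2,fy=2,interpolation=cv2.INTER_CUBIC),cv2.resize(d["color"][150:300,170:370],None,fx=2,fy=2,interpolation=cv2.INTER_CUBIC)]))
```

```text
22.325 [0.4473567  0.243991   0.20927974] 0.12302218754993387 [0.64003713 6.87982015 3.55965326]
```

View pics/8.png

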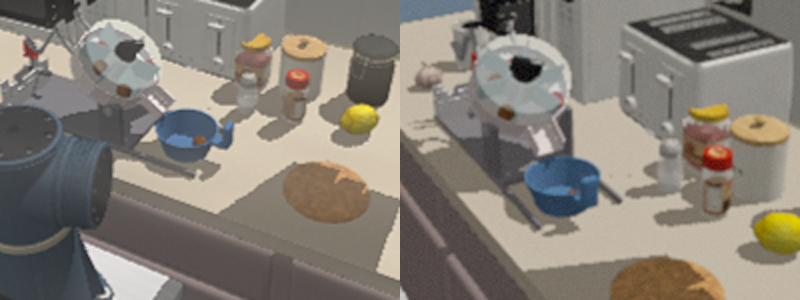

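A brown walnut lies in the bowl (left crop about (200,140)), the drum tipped fully. Lowering again.

Request:
{"method": "jog_arm", "body": {"delta_pos": [[0, 0.9, -1.1], [0, 1.8, -2.2], [0, 2.6, -3.4], [0.1, 3.3, -4.6], [0.1, 3.95, -5.9], [0.1, 4.5, -7.25], [0.15, 4.9, -8.6], [0.15, 5.2, -10], [0.15, 5.2, -10], [0.15, 5.2, -10]], "turn": [0, 0, 0, 0, 0, 0, 0, 0, 0, 0], "grip": [1, 1, 1, 1, 1, 1, 1, 1, 1, 1]}}

```text
time_s: 23.68
position: [0.4484, 0.2945, 0.1074]
tcp_rot: [[1.0, -0.028, 0.001], [-0.028, -1.0, 0.001], [0.001, -0.001, -1.0]]
force: [2.5, 6.5, -3.4]
opening: 0.124
grasp_force: 30.0
```

```bash
cat >> h.py <<'E'
def check():
    s=read_state();print(s["time_s"],np.round(s["position"],4),round(s["opening"],3))
    for n in("scene","side"):
        c=capture(n);m=bowl(c);l=blobs(m,2);print(n,"blue",l)
        h=cv2.cvtColor(c["color"],cv2.COLOR_BGR2HSV);p=proj(c,[.440,-.024,.03]).astype(int)
        w=np.zeros(m.shape,bool);w[p[1]-20:p[1]+18,p[0]-25:p[0]+25]=1
        br=(h[...,0]<18)&(h[...,1]>110)&w; print(" at",p,"brown",blobs(br,5,3))
        red=(h[...,1]>190)&((h[...,0]<5)|(h[...,0]>174))&(h[...,2]>90)&w; print(" red",blobs(red,4,2))
E
python3 -c "
from h import *
check()"
```

```text
23.675 [0.4484 0.2945 0.1074] 0.124
scene blue [(57, [434.9, 15.6], [428, 11, 15, 12]), (57, [431.9, 27.2], [425, 23, 15, 11])]
 at [273 226] brown [(16, [279.0, 229.4], [277, 228, 6, 4])]
 red []
side blue [(328, [250.2, 242.5], [233, 229, 35, 28]), (81, [479.9, 270.4], [472, 265, 19, 15])]
 at [251 243] brown []
 red []
```

Request:
{"method": "jog_arm", "body": {"delta_pos": [[0, 0, 0], [0, 0, 0], [0, 0, 0], [0, 0, 5], [0, 0, 10], [0, -4, 14], [-0.1, -8, 14], [-0.2, -13.7, 14], [-0.2, -13.7, 14], [-0.2, -13.7, 14], [-0.2, -13.7, 14]], "turn": [0, 0, 0, 0, 10, 20, 30, 40, 50, 60, 60], "grip": [0.5, 0.5, 0.5, 0.5, 0.5, 0, 0, 0, 0, 0, 0]}}

```text
time_s: 25.15
position: [0.4455, 0.1567, 0.2475]
tcp_rot: [[0.526, 0.85, -0.001], [0.85, -0.526, -0.0], [-0.001, -0.0, -1.0]]
force: [-0.2, 0.0, 0.0]
opening: 0.981
grasp_force: 0.0
```

Run:
```python
from h import *
check()
a=capture("wrist");h=cv2.cvtColor(a["color"],cv2.COLOR_BGR2HSV)
print("knob px exp",proj(a,[.446,.157,.194]))
m=blobs(bowl(a),2);print(m)
```

```text
25.15 [0.4455 0.1567 0.2475] 0.981
scene blue [(59, [432.1, 27.2], [425, 23, 15, 11]), (57, [435.0, 15.4], [428, 11, 15, 12])]
 at [273 226] brown [(16, [279.0, 229.4], [277, 228, 6, 4])]
 red []
side blue [(269, [253.6, 239.8], [235, 229, 34, 27]), (75, [479.5, 269.1], [472, 265, 18, 10])]
 at [251 243] brown []
 red []
knob px exp [251.4 207.2]
[(984, [316.9, 302.7], [277, 292, 72, 27]), (25, [322.8, 249.0], [320, 245, 6, 9])]
```

Request:
{"method": "jog_arm", "body": {"delta_pos": [[0, 0, -4], [0, 0, -7], [0, 0, -8.2], [0, 0, -8.2], [0, 0, -8.2], [0, 0, -8.2], [0, 0, -8.2], [0, 0, -8.2], [0, 0, -8.2]], "turn": [0, 0, 0, 0, 0, 0, 0, 0, 0], "grip": [0, 0, 0, 1, 1, 1, 1, 1, 1]}}

```text
time_s: 26.42
position: [0.446, 0.1574, 0.1661]
tcp_rot: [[0.524, 0.852, 0.001], [0.852, -0.524, 0.0], [0.001, 0.0, -1.0]]
force: [-1.6, 0.2, 5.3]
opening: 0.596
grasp_force: 30.0
```

Request:
{"method": "jog_arm", "body": {"delta_pos": [[0, 0, 0], [0, 0, 0], [0, 0, 0], [0, 0, 0], [0, 0, 0], [0, 0, 0], [0, 0, 0], [0, 0, 0], [0, 0, 0]], "turn": [9, 18, 27, 36, 45, 54, 60, 60, 60], "grip": [1, 1, 1, 1, 1, 1, 1, 1, 1]}}

```text
time_s: 27.55
position: [0.4451, 0.1575, 0.1661]
tcp_rot: [[-0.476, 0.88, -0.001], [0.88, 0.476, 0.0], [0.001, -0.001, -1.0]]
force: [-3.9, 1.6, 7.9]
opening: 0.595
grasp_force: 30.0
```

Request:
{"method": "jog_arm", "body": {"delta_pos": [[0, 0, 0], [0, 0, 0], [0, 0, 0], [0, 0, 5], [0, 2, 9], [0, 6, 9], [0.1, 10, 9], [0.2, 13.7, 9], [0.2, 13.7, 9], [0.2, 13.7, 6], [0.2, 13.7, 6]], "turn": [0, 0, 0, 0, 10, 20, 30, 40, 50, 60, 60], "grip": [0, 0, 0, 0, 0.2, 0.5, 0.5, 0.5, 0.5, 0.5, 0.5]}}

```text
time_s: 28.92
position: [0.4462, 0.2936, 0.2235]
tcp_rot: [[-1.0, 0.03, -0.005], [0.03, 1.0, -0.002], [0.005, -0.002, -1.0]]
force: [0.2, -0.5, 0.4]
opening: 0.507
grasp_force: 0.0
```

Run:
```python
from h import *
check()
d=capture("side");cv2.imwrite("pics/9s.png",d["color"])
h=cv2.cvtColor(d["color"],cv2.COLOR_BGR2HSV)
w=np.zeros(h.shape[:2],bool);w[185:208,195:260]=1
print("dark brown in drum",blobs((h[...,0]<18)&(h[...,1]>110)&w,6,3),"red",blobs((h[...,1]>190)&((h[...,0]<5)|(h[...,0]>174))&w,6,3))
```

```text
28.925 [0.4462 0.2936 0.2235] 0.507
scene blue [(58, [432.0, 27.1], [425, 23, 15, 11]), (55, [434.9, 15.6], [428, 11, 15, 12])]
 at [273 226] brown [(10, [281.7, 227.9], [280, 227, 5, 3])]
 red []
side blue [(376, [259.5, 241.4], [242, 229, 36, 28]), (69, [426.5, 21.0], [419, 16, 15, 14])]
 at [251 243] brown []
 red []
dark brown in drum [(36, [231.0, 199.4], [227, 197, 8, 6]), (32, [220.1, 200.3], [217, 197, 7, 7])] red []
```

Run:
```python
from h import *
c=capture("scene");d=capture("side")
a,b=onz(c,279,229.4,.02),onz(c,281.7,227.9,.02);print("nut",a,b,b-a)
for n,k in((c,"scene"),(d,"side")):
    h=cv2.cvtColor(n["color"],cv2.COLOR_BGR2HSV);m=(h[...,0]>95)&(h[...,0]<125)&(h[...,1]>90)
    p=proj(n,[.44,-.024,.03]).astype(int);w=np.zeros(m.shape,bool);w[p[1]-30:p[1]+30,p[0]-32:p[0]+45]=1
    bl=blobs(m&w,3);print(k,bl)
    # side of old bbox for comparison
print(onz(d,250.2,242.5,.03),onz(d,259.5,241.4,.03))
o=cv2.imread("pics/5.png")[:, 400:] if False else None
```

```text
nut [ 0.4468 -0.0437  0.02  ] [ 0.4596 -0.049   0.02  ] [ 0.0128 -0.0053  0.    ]
scene [(124, [270.0, 224.1], [263, 214, 18, 17]), (15, [293.1, 225.9], [290, 224, 7, 4]), (10, [300.0, 218.8], [299, 217, 3, 4])]
side [(853, [259.6, 241.7], [240, 228, 39, 29])]
[ 0.4386 -0.0178  0.03  ] [ 0.4666 -0.0276  0.03  ]
```

Request:
{"method": "jog_arm", "body": {"delta_pos": [[0, -3, 5], [1, -8, 9], [2, -13, 9], [3, -18, 9], [4, -24, 9], [5.4, -30, 9], [5.4, -34.4, 9], [5.4, -34.4, 9], [5.4, -34.4, 9], [5.4, -34.4, 9]], "turn": [0, 0, 0, 0, 0, 0, 0, 0, 0, 0], "grip": [0, 0, 0, 0, 0, 0, 0, 0, 0, 0]}}

```text
time_s: 30.42
position: [0.5018, -0.0486, 0.3158]
tcp_rot: [[-1.0, 0.027, 0.0], [0.027, 1.0, 0.0], [-0.0, 0.0, -1.0]]
force: [-0.5, -0.5, 0.2]
opening: 1.002
grasp_force: 0.0
```

Run:
```python
from h import *
s=read_state();print(s["time_s"],s["position"])
a=capture("wrist");cv2.imwrite("pics/w9.png",a["color"])
h=cv2.cvtColor(a["color"],cv2.COLOR_BGR2HSV);m=(h[...,0]>95)&(h[...,0]<125)&(h[...,1]>90)
print(blobs(m,3), proj(a,[.44,-.024,.05]))
cv2.imwrite("pics/9.png",cv2.resize(a["color"][0:280],None,fx=1.55,fy=1.55,interpolation=cv2.INTER_CUBIC))
```

```text
30.425 [ 0.50179557 -0.04855576  0.31584157]
[(5762, [260.4, 126.8], [196, 84, 110, 85]), (12, [238.8, 381.2], [235, 379, 9, 5]), (9, [173.9, 377.3], [171, 376, 7, 3])] [269.4 112.3]
```

View pics/9.png

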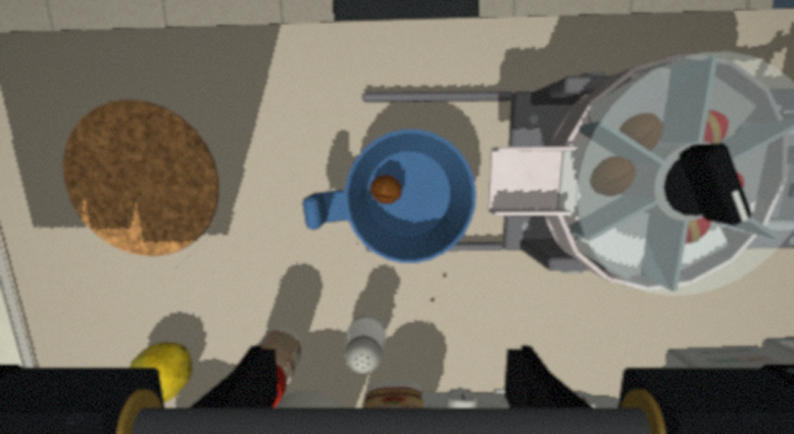

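The bowl was knocked: rim centre (411,196), lug (315,212), lip edge (492,182); mat centre (141,177). A walnut (612,175) faces the spout.

Run:
```python
from h import *
a=capture("wrist");f=lambda u,v,z:onz(a,u/1.55,v/1.55,z)
r=f(410.5,196,.05);print("rim",r,[round(float(np.linalg.norm(r-f(u,v,.05))),4) for u,v in((346,196),(475,196),(410.5,130),(410.5,262))])
for u,v in((313,212),(316,210),(318,211)):
    l=f(u,v,.087);print("lug",l,np.linalg.norm((r-l)[:2]),np.degrees(np.arctan2(*(r-l)[1::-1])))
print("mat",f(141,177,.008),"lip",f(492,182,.115),"knob",f(705,183,.194),"near guide end",f(366,95,.012))
```

```text
rim [ 0.459  -0.0305  0.05  ] [0.058, 0.0581, 0.0561, 0.0607]
lug [ 0.4668 -0.113   0.087 ] 0.08286790693628023 95.40100080017432
lug [ 0.4652 -0.1104  0.087 ] 0.08014018966785641 94.4370889703264
lug [ 0.4661 -0.1088  0.087 ] 0.07862124394843928 95.18123319642665
mat [ 0.4374 -0.292   0.008 ] lip [0.4447 0.0288 0.115 ] knob [0.4438 0.1384 0.194 ] near guide end [ 0.3695 -0.0688  0.012 ]
```

Request:
{"method": "jog_arm", "body": {"delta_pos": [[-2, -4, -4], [-3.5, -6.6, -9], [-3.5, -6.6, -14], [-3.5, -6.6, -19], [-3.5, -6.6, -23], [-3.5, -6.6, -25.9], [-3.5, -6.6, -25.9], [-3.5, -6.6, -25.9]], "turn": [6.6, 6.6, 6.6, 6.6, 6.6, 6.6, 6.6, 6.6], "grip": [0, 0, 0, 0, 0, 0.3, 0.5, 0.6]}}

```text
time_s: 31.52
position: [0.4678, -0.1157, 0.0574]
tcp_rot: [[-0.996, -0.088, 0.001], [-0.088, 0.996, -0.001], [-0.001, -0.001, -1.0]]
force: [-0.4, -0.4, 0.4]
opening: 0.74
grasp_force: 0.0
```

Request:
{"method": "jog_arm", "body": {"delta_pos": [[0, 0, 0], [0, 0, 0], [0, 0, 0], [0, 0, 0], [0, 0, 0], [0, 0, 0], [0, 0, 0], [0, 0, 0]], "turn": [0, 0, 0, 0, 0, 0, 0, 0], "grip": [1, 1, 1, 1, 1, 1, 1, 1]}}

```text
time_s: 32.52
position: [0.4669, -0.1156, 0.0566]
tcp_rot: [[-0.996, -0.087, -0.0], [-0.087, 0.996, 0.0], [0.0, 0.0, -1.0]]
force: [-0.3, 1.3, 1.3]
opening: 0.16
grasp_force: 30.0
```

Request:
{"method": "jog_arm", "body": {"delta_pos": [[0, 0, 0.8], [0, 0, 1.6], [-1, 0.4, 1.6], [-2, 0.8, 1.6], [-2.9, 1, 1.6], [-2.9, 1, 1.6], [-2.9, 1, 0.8], [-2.9, 1, 0], [-2.9, 1, 0]], "turn": [0, 0, -2, -4, -6.6, -6.6, -6.6, -6.6, -6.6], "grip": [1, 1, 1, 1, 1, 1, 1, 1, 1]}}

```text
time_s: 33.65
position: [0.4386, -0.1063, 0.0564]
tcp_rot: [[-1.0, 0.028, 0.001], [0.028, 1.0, -0.0], [-0.001, -0.0, -1.0]]
force: [0.1, -0.1, 2.6]
opening: 0.16
grasp_force: 29.9
```

Request:
{"method": "jog_arm", "body": {"delta_pos": [[0, 0, 0], [0, 0, 0], [0, 0, 0], [0, 0, 0], [0, 0, 5], [0, 0, 10], [0, 0, 15], [0, 3, 20], [0, 3, 24], [4, 3, 26], [6.3, 5.6, 26], [6.3, 5.6, 26]], "turn": [0, 0, 0, 0, 0, 0, 0, 0, 0, 0, 0, 0], "grip": [0.6, 0.6, 0.6, 0.6, 0.6, 0.6, 0.6, 0.6, 0.6, 0, 0, 0]}}

```text
time_s: 35.15
position: [0.5017, -0.0487, 0.3165]
tcp_rot: [[-1.0, 0.025, 0.0], [0.025, 1.0, 0.0], [-0.0, 0.0, -1.0]]
force: [-0.3, 0.2, 0.5]
opening: 0.659
grasp_force: 0.0
```

Run:
```python
from h import *
check()
a=capture("wrist")
h=cv2.cvtColor(a["color"],cv2.COLOR_BGR2HSV);m=(h[...,0]>95)&(h[...,0]<125)&(h[...,1]>90)
l=blobs(m,1);print(l);x,y,w,hh=l[0][2]
# rim: lug is at left of blob
print("rim via right/top/bottom", onz(a,x+w-41.6,y+hh/2,.05), "brown",blobs((h[...,0]<18)&(h[...,1]>120)&(h[...,2]>40)&cv2.dilate(m.astype(np.uint8),np.ones((15,15))).astype(bool),3))
```

```text
35.15 [ 0.5017 -0.0487  0.3165] 0.659
scene blue [(58, [432.0, 27.1], [425, 23, 15, 11]), (56, [434.9, 15.5], [428, 11, 15, 12])]
 at [273 226] brown [(12, [277.8, 230.1], [276, 229, 5, 3])]
 red []
side blue [(132, [250.0, 236.2], [238, 229, 24, 17]), (89, [479.8, 270.3], [472, 265, 19, 15])]
 at [251 243] brown []
 red []
[(5988, [266.9, 113.7], [202, 70, 111, 89])]
rim via right/top/bottom [ 0.4406 -0.0222  0.05  ] brown [(251, [254.5, 109.1], [246, 101, 18, 17]), (202, [161.8, 244.4], [151, 233, 24, 26])]
```

Request:
{"method": "jog_arm", "body": {"delta_pos": [[-1, 5, 0], [-2, 10, 0], [-3, 16, 0], [-4, 22, 0], [-5.3, 28, 0], [-5.3, 34.4, -4], [-5.3, 34.4, -9.1], [-5.3, 34.4, -9.1], [-5.3, 34.4, -9.1]], "turn": [0, 0, 0, 0, 0, 0, 0, 0, 0], "grip": [0.5, 0.5, 0.5, 0.5, 0.5, 0.5, 0.5, 0.5, 0.5]}}

```text
time_s: 36.42
position: [0.4488, 0.2934, 0.2268]
tcp_rot: [[-1.0, 0.029, 0.001], [0.029, 1.0, 0.0], [-0.001, 0.0, -1.0]]
force: [-0.5, -0.3, 0.9]
opening: 0.499
grasp_force: 0.0
```

Request:
{"method": "jog_arm", "body": {"delta_pos": [[0, 0, -5], [0, 0, -9], [0, 0, -11.8], [0, 0, -11.8], [0, 0, -11.8], [0, 0, -11.8], [0, 0, -11.8], [0, 0, -11.8], [0, 0, -11.8], [0, 0, -11.8]], "turn": [0, 0, 0, 0, 0, 0, 0, 0, 0, 0], "grip": [0.5, 0.5, 0.5, 0.5, 1, 1, 1, 1, 1, 1]}}

```text
time_s: 37.67
position: [0.4482, 0.2946, 0.1081]
tcp_rot: [[-1.0, 0.028, 0.001], [0.028, 1.0, 0.001], [-0.001, 0.001, -1.0]]
force: [-1.0, 1.3, 5.6]
opening: 0.126
grasp_force: 30.0
```

```bash
python3 -c "
from h import *
check()"
```

```text
37.675 [0.4482 0.2946 0.1081] 0.126
scene blue [(58, [432.0, 27.1], [425, 23, 15, 11]), (57, [434.9, 15.6], [428, 11, 15, 12])]
 at [273 226] brown [(11, [277.7, 230.0], [276, 229, 5, 3])]
 red []
side blue [(290, [254.2, 239.9], [235, 229, 35, 28]), (75, [479.7, 268.9], [472, 265, 19, 10])]
 at [251 243] brown []
 red []
```

Bowl in place; tip.

Request:
{"method": "jog_arm", "body": {"delta_pos": [[0, -0.3, 1.4], [0, -0.7, 2.75], [0, -1.25, 4.1], [-0.05, -1.9, 5.4], [-0.1, -2.6, 6.6], [-0.1, -3.4, 7.8], [-0.15, -4.3, 8.9], [-0.15, -5.2, 10], [-0.15, -5.2, 10], [-0.15, -5.2, 10], [-0.15, -5.2, 10], [-0.15, -5.2, 10]], "turn": [0, 0, 0, 0, 0, 0, 0, 0, 0, 0, 0, 0], "grip": [1, 1, 1, 1, 1, 1, 1, 1, 1, 1, 1, 1]}}

```text
time_s: 39.28
position: [0.4473, 0.244, 0.2092]
tcp_rot: [[-1.0, 0.029, 0.003], [0.029, 1.0, 0.004], [-0.003, 0.005, -1.0]]
force: [0.5, 8.2, 4.2]
opening: 0.129
grasp_force: 30.0
```

```bash
python3 -c "
from h import *
check();check()"
```

```text
39.275 [0.4473 0.244  0.2092] 0.129
scene blue [(57, [432.1, 27.3], [425, 23, 15, 11]), (56, [435.0, 15.6], [428, 11, 15, 12])]
 at [273 226] brown [(22, [273.6, 225.8], [271, 224, 6, 5]), (5, [279.4, 230.4], [278, 230, 4, 2])]
 red []
side blue [(156, [246.0, 236.6], [236, 229, 27, 22]), (111, [258.4, 249.5], [245, 240, 25, 18])]
 at [251 243] brown [(38, [255.2, 242.6], [252, 240, 8, 6])]
 red []
39.375 [0.4473 0.244  0.2092] 0.125
scene blue [(59, [432.1, 27.2], [425, 23, 15, 11]), (56, [434.9, 15.5], [428, 11, 15, 12])]
 at [273 226] brown [(22, [273.7, 225.8], [271, 224, 6, 5]), (5, [279.4, 230.4], [278, 230, 4, 2])]
 red []
side blue [(161, [260.0, 241.6], [249, 229, 21, 28]), (83, [244.6, 235.8], [235, 230, 20, 14])]
 at [251 243] brown [(38, [255.2, 242.6], [252, 240, 8, 6])]
 red []
```

Request:
{"method": "jog_arm", "body": {"delta_pos": [[0, 0.9, -1.1], [0, 1.8, -2.2], [0, 2.6, -3.4], [0.1, 3.3, -4.6], [0.1, 3.95, -5.9], [0.1, 4.5, -7.25], [0.15, 4.9, -8.6], [0.15, 5.2, -10], [0.15, 5.2, -10], [0.15, 5.2, -10]], "turn": [0, 0, 0, 0, 0, 0, 0, 0, 0, 0], "grip": [1, 1, 1, 1, 1, 1, 1, 1, 1, 1]}}

```text
time_s: 40.72
position: [0.4483, 0.2945, 0.1075]
tcp_rot: [[-1.0, 0.028, 0.001], [0.028, 1.0, 0.001], [-0.001, 0.001, -1.0]]
force: [1.6, 5.5, -3.2]
opening: 0.127
grasp_force: 30.0
```

Request:
{"method": "jog_arm", "body": {"delta_pos": [[0, 0, 0], [0, 0, 0], [0, 0, 0], [0, 0, 5], [0, 0, 10], [0, -4, 14], [-0.1, -8, 14], [-0.2, -13.7, 14], [-0.2, -13.7, 14], [-0.2, -13.7, 14], [-0.2, -13.7, 14]], "turn": [0, 0, 0, 0, -10, -20, -30, -40, -50, -60, -60], "grip": [0.5, 0.5, 0.5, 0.5, 0.5, 0, 0, 0, 0, 0, 0]}}

```text
time_s: 42.1
position: [0.4455, 0.1567, 0.2475]
tcp_rot: [[-0.477, 0.879, -0.001], [0.879, 0.477, -0.0], [-0.0, -0.001, -1.0]]
force: [0.6, -0.2, -0.4]
opening: 0.989
grasp_force: 0.0
```

Request:
{"method": "jog_arm", "body": {"delta_pos": [[0, 0, -4], [0, 0, -7], [0, 0, -8.2], [0, 0, -8.2], [0, 0, -8.2], [0, 0, -8.2], [0, 0, -8.2], [0, 0, -8.2], [0, 0, -8.2]], "turn": [0, 0, 0, 0, 0, 0, 0, 0, 0], "grip": [0, 0, 0, 1, 1, 1, 1, 1, 1]}}

```text
time_s: 43.22
position: [0.4454, 0.1569, 0.1661]
tcp_rot: [[-0.476, 0.879, -0.001], [0.879, 0.476, -0.001], [-0.0, -0.001, -1.0]]
force: [-2.2, -1.6, 5.8]
opening: 0.597
grasp_force: 30.0
```

Request:
{"method": "jog_arm", "body": {"delta_pos": [[0, 0, 0], [0, 0, 0], [0, 0, 0], [0, 0, 0], [0, 0, 0], [0, 0, 0], [0, 0, 0], [0, 0, 0], [0, 0, 0]], "turn": [9, 18, 27, 36, 45, 54, 60, 60, 60], "grip": [1, 1, 1, 1, 1, 1, 1, 1, 1]}}

```text
time_s: 44.35
position: [0.4452, 0.1567, 0.166]
tcp_rot: [[-1.0, 0.027, -0.001], [0.027, 1.0, -0.001], [0.001, -0.001, -1.0]]
force: [-3.4, -2.5, 5.2]
opening: 0.593
grasp_force: 30.0
```

Request:
{"method": "jog_arm", "body": {"delta_pos": [[0, 0, 0], [0, 0, 0], [0, 0, 0], [0, 0, 5], [0, 2, 9], [0, 6, 9], [0.1, 10, 9], [0.2, 13.7, 9], [0.2, 13.7, 6], [0.2, 13.7, 6]], "turn": [0, 0, 0, 0, 0, 0, 0, 0, 0, 0], "grip": [0, 0, 0, 0, 0.2, 0.5, 0.5, 0.5, 0.5, 0.5]}}

```text
time_s: 45.6
position: [0.446, 0.294, 0.2235]
tcp_rot: [[-1.0, 0.027, -0.005], [0.027, 1.0, -0.002], [0.005, -0.002, -1.0]]
force: [0.6, -0.6, 0.7]
opening: 0.515
grasp_force: 0.0
```

```bash
cat >> h.py <<'E'
def drum():
    d=capture("side");h=cv2.cvtColor(d["color"],cv2.COLOR_BGR2HSV)
    w=np.zeros(h.shape[:2],bool);w[185:208,195:260]=1
    print("drum brown",blobs((h[...,0]<18)&(h[...,1]>110)&w,6,3),"red",blobs((h[...,1]>190)&((h[...,0]<5)|(h[...,0]>174))&w,6,3))
E
python3 - <<'E'
from h import *
check();drum()
a=capture("wrist");h=cv2.cvtColor(a["color"],cv2.COLOR_BGR2HSV)
y=np.radians(-1.8)
for k in range(6):
    t=y-np.pi/2+k*np.pi/3;p=[.4455+.041*np.cos(t),.1565+.041*np.sin(t),.125];u,v=proj(a,p).astype(int)
    print(k,(u,v),np.median(h[v-4:v+5,u-4:u+5].reshape(-1,3),axis=0) if 4<v<379 and 4<u<507 else None)
E
```

```text
45.6 [0.446  0.294  0.2235] 0.515
scene blue [(58, [432.0, 27.1], [425, 23, 15, 11]), (55, [434.9, 15.5], [428, 11, 15, 12])]
 at [273 226] brown [(21, [273.7, 225.7], [271, 224, 6, 5]), (5, [279.4, 230.4], [278, 230, 4, 2])]
 red []
side blue [(289, [252.1, 241.3], [235, 229, 34, 29]), (77, [479.8, 269.1], [472, 265, 19, 10])]
 at [251 243] brown [(37, [255.1, 242.5], [252, 240, 7, 6])]
 red []
drum brown [(39, [220.4, 200.0], [217, 197, 7, 7]), (37, [230.7, 199.5], [227, 197, 8, 6])] red [(23, [220.0, 200.2], [218, 198, 5, 5])]
0 (np.int64(57), np.int64(190)) [90. 25. 26.]
1 (np.int64(86), np.int64(226)) [90. 15. 47.]
2 (np.int64(129), np.int64(226)) [ 83.  18. 182.]
3 (np.int64(147), np.int64(191)) [  0. 114. 177.]
4 (np.int64(120), np.int64(152)) [  0. 113. 175.]
5 (np.int64(73), np.int64(152)) [ 81.  34. 168.]
```

Facing compartment (side 231,199.5) is brown, the next is red; bowl in place.

Request:
{"method": "jog_arm", "body": {"delta_pos": [[0, 0, -5], [0, 0, -9], [0, 0, -11.8], [0, 0, -11.8], [0, 0, -11.8], [0, 0, -11.8], [0, 0, -11.8], [0, 0, -11.8], [0, 0, -11.8], [0, 0, -11.8]], "turn": [0, 0, 0, 0, 0, 0, 0, 0, 0, 0], "grip": [0.5, 0.5, 0.5, 0.5, 1, 1, 1, 1, 1, 1]}}

```text
time_s: 47.05
position: [0.4483, 0.2946, 0.1082]
tcp_rot: [[-1.0, 0.028, 0.001], [0.028, 1.0, 0.001], [-0.001, 0.001, -1.0]]
force: [-1.7, 1.6, 5.8]
opening: 0.127
grasp_force: 30.0
```

Request:
{"method": "jog_arm", "body": {"delta_pos": [[0, -0.3, 1.4], [0, -0.7, 2.75], [0, -1.25, 4.1], [-0.05, -1.9, 5.4], [-0.1, -2.6, 6.6], [-0.1, -3.4, 7.8], [-0.15, -4.3, 8.9], [-0.15, -5.2, 10], [-0.15, -5.2, 10], [-0.15, -5.2, 10], [-0.15, -5.2, 10], [-0.15, -5.2, 10]], "turn": [0, 0, 0, 0, 0, 0, 0, 0, 0, 0, 0, 0], "grip": [1, 1, 1, 1, 1, 1, 1, 1, 1, 1, 1, 1]}}

```text
time_s: 48.55
position: [0.4473, 0.244, 0.2093]
tcp_rot: [[-1.0, 0.029, 0.003], [0.029, 1.0, 0.005], [-0.003, 0.005, -1.0]]
force: [-0.1, 8.4, 4.3]
opening: 0.126
grasp_force: 30.0
```

```bash
python3 -c "
from h import *
check()"
```

```text
48.55 [0.4473 0.244  0.2093] 0.126
scene blue [(57, [435.0, 15.4], [428, 11, 15, 12]), (57, [431.9, 27.1], [425, 23, 15, 11])]
 at [273 226] brown [(23, [276.2, 224.7], [274, 223, 6, 5]), (7, [278.9, 230.4], [277, 230, 5, 2]), (3, [271.0, 231.0], [270, 231, 3, 1])]
 red []
side blue [(155, [259.8, 244.9], [245, 231, 25, 27]), (152, [247.0, 235.8], [234, 229, 26, 16])]
 at [251 243] brown [(25, [258.0, 242.0], [256, 239, 5, 7])]
 red []
```

Request:
{"method": "jog_arm", "body": {"delta_pos": [[0, 0.9, -1.1], [0, 1.8, -2.2], [0, 2.6, -3.4], [0.1, 3.3, -4.6], [0.1, 3.95, -5.9], [0.1, 4.5, -7.25], [0.15, 4.9, -8.6], [0.15, 5.2, -10], [0.15, 5.2, -10], [0.15, 5.2, -10]], "turn": [0, 0, 0, 0, 0, 0, 0, 0, 0, 0], "grip": [1, 1, 1, 1, 1, 1, 1, 1, 1, 1]}}

```text
time_s: 49.9
position: [0.4484, 0.2945, 0.1075]
tcp_rot: [[-1.0, 0.028, 0.001], [0.028, 1.0, 0.001], [-0.001, 0.001, -1.0]]
force: [0.8, 5.3, -3.2]
opening: 0.126
grasp_force: 30.0
```

Request:
{"method": "jog_arm", "body": {"delta_pos": [[0, 0, 0], [0, 0, 0], [0, 0, 0], [0, 0, 5], [0, 0, 10], [-1, -4, 16], [-2, -8, 20], [-3, -13, 22], [-3, -13, 22], [-3, -13, 22]], "turn": [0, 0, 0, 0, 0, 0, 0, 0, 0, 0], "grip": [0.5, 0.5, 0.5, 0.5, 0.5, 0.5, 0.5, 0.5, 0.5, 0.5]}}

```text
time_s: 51.15
position: [0.4176, 0.1642, 0.3273]
tcp_rot: [[-1.0, 0.029, -0.001], [0.029, 1.0, 0.0], [0.001, 0.0, -1.0]]
force: [-0.2, 0.0, -0.6]
opening: 0.499
grasp_force: 0.0
```

Request:
{"method": "jog_arm", "body": {"delta_pos": [[2, -5, 0], [4, -10, 0], [6, -15, 0], [8.4, -21.3, -1], [8.4, -21.3, -1], [8.4, -21.3, -1]], "turn": [0, 0, 0, 0, 0, 0], "grip": [0.5, 0.5, 0.5, 0.5, 0.5, 0.5]}}

```text
time_s: 51.9
position: [0.5016, -0.0478, 0.3161]
tcp_rot: [[-1.0, 0.028, -0.003], [0.028, 1.0, 0.002], [0.003, 0.002, -1.0]]
force: [-0.6, 1.3, 0.6]
opening: 0.495
grasp_force: 0.0
```

```bash
cat > w.py <<'E'
from h import *
s=read_state();print(s["time_s"],np.round(s["position"],4))
a=capture("wrist");cv2.imwrite("pics/wl.png",a["color"])
h=cv2.cvtColor(a["color"],cv2.COLOR_BGR2HSV);m=(h[...,0]>95)&(h[...,0]<125)&(h[...,1]>90)
l=blobs(m,1);print(l);x,y,w,hh=l[0][2]
print("rim", onz(a,x+w-41.6,y+hh/2,.05))
W=np.zeros(m.shape,bool);W[y:y+hh,x+20:x+w]=1
br=(h[...,0]<18)&(h[...,1]>100)&(h[...,2]>30)&W
print("brown",blobs(br,5),"red",blobs(br&(h[...,1]>190)&(h[...,0]<4)))
y=np.radians(-1.8)
for k in range(6):
    t=y-np.pi/2+k*np.pi/3;p=[.4455+.041*np.cos(t),.1565+.041*np.sin(t),.125];u,v=proj(a,p).astype(int)
    print(k,(int(u),int(v)),np.median(h[v-5:v+6,u-5:u+6].reshape(-1,3),axis=0) if 4<v<379 and 4<u<507 else None)
E
python3 w.py
```

```text
51.9 [ 0.5016 -0.0478  0.3161]
[(5288, [265.4, 113.2], [201, 69, 111, 89])]
rim [ 0.4405 -0.0213  0.05  ]
brown [(286, [265.6, 92.6], [257, 83, 18, 20]), (262, [247.3, 107.7], [239, 99, 18, 18]), (251, [269.1, 131.1], [260, 123, 19, 18])] red []
0 (394, 116) [ 73.  10. 171.]
1 (407, 147) [ 77.  10. 175.]
2 (442, 147) [ 81.  15. 170.]
3 (465, 116) [99. 35. 26.]
4 (454, 83) [ 25.  83. 155.]
5 (417, 83) [ 14.  93. 150.]
```

Request:
{"method": "jog_arm", "body": {"delta_pos": [[-1, 5, 0], [-2, 10, 0], [-3, 16, 0], [-3.5, 22, 0], [-3.5, 28, 0], [-3.5, 34, -3], [-3.5, 39.8, -8], [-3.5, 39.8, -13], [-3.5, 39.8, -13], [-3.5, 39.8, -13]], "turn": [0, 0, 0, 0, 0, 0, 0, 0, 0, 0], "grip": [0.45, 0.45, 0.45, 0.45, 0.45, 0.45, 0.45, 0.45, 0.45, 0.45]}}

```text
time_s: 53.2
position: [0.4668, 0.3501, 0.189]
tcp_rot: [[-1.0, 0.026, 0.001], [0.026, 1.0, 0.001], [-0.001, 0.001, -1.0]]
force: [1.0, 0.7, 0.7]
opening: 0.55
grasp_force: 0.0
```

Run:
```python
from h import *
s=read_state();print(s["time_s"],np.round(s["position"],4))
for n in("scene","side"):
    c=capture(n);m=c["color"].astype(int);print(n,[b[:2] for b in blobs((m[...,2]>140)&(m[...,1]<70)&(m[...,0]<70),4,4)])
```

```text
53.2 [0.4668 0.3501 0.189 ]
scene [(10, [194.9, 181.2]), (6, [229.8, 200.2]), (4, [197.2, 187.2])]
side [(826, [503.8, 60.0]), (28, [329.3, 227.5]), (10, [208.3, 177.8]), (4, [216.8, 198.2])]
```

Latch still in the green notch; grip it, with the true y about 2 mm further.

Request:
{"method": "jog_arm", "body": {"delta_pos": [[0, 0.2, -4], [0, 0.2, -7], [0, 0.2, -9.4], [0, 0.2, -9.4], [0, 0.2, -9.4], [0, 0.2, -9.4], [0, 0.2, -9.4], [0, 0.2, -9.4]], "turn": [0, 0, 0, 0, 0, 0, 0, 0], "grip": [0.45, 0.45, 0.45, 1, 1, 1, 1, 1]}}

```text
time_s: 54.3
position: [0.4683, 0.3515, 0.0957]
tcp_rot: [[-1.0, 0.027, 0.004], [0.027, 1.0, 0.001], [-0.004, 0.001, -1.0]]
force: [0.6, -2.2, 6.8]
opening: 0.319
grasp_force: 30.0
```

Request:
{"method": "jog_arm", "body": {"delta_pos": [[0, 0, 1.2], [0, 0, 2.4], [0, 0, 2.4], [-2, 0, 2.4], [-4, 0.1, 2.4], [-6, 0.2, 2.4], [-6, 0.2, 2.4], [-6, 0.2, 1.2], [-6, 0.2, 0.2], [-6, 0.2, 0.2]], "turn": [0, 0, 0, 0, 0, 0, 0, 0, 0, 0], "grip": [1, 1, 1, 1, 1, 1, 1, 1, 1, 1]}}

```text
time_s: 55.55
position: [0.4076, 0.3527, 0.095]
tcp_rot: [[-1.0, 0.027, 0.001], [0.027, 1.0, -0.001], [-0.001, -0.001, -1.0]]
force: [3.0, -4.8, 3.3]
opening: 0.317
grasp_force: 30.0
```

Request:
{"method": "jog_arm", "body": {"delta_pos": [[0, 0, 0], [0, 0, 0], [0, 0, 0], [0, 0, 6], [0, 0, 12], [2, -6, 18], [4, -12, 22], [6, -18, 22], [9.5, -24, 22], [9.5, -30, 22], [9.5, -36, 22], [9.5, -40, 22]], "turn": [0, 0, 0, 0, 0, 0, 0, 0, 0, 0, 0, 0], "grip": [0.45, 0.45, 0.45, 0.45, 0.45, 0.45, 0.45, 0.45, 0.45, 0.45, 0.45, 0.45]}}

```text
time_s: 57.05
position: [0.5017, -0.0398, 0.3155]
tcp_rot: [[-1.0, 0.028, 0.001], [0.028, 1.0, 0.001], [-0.001, 0.001, -1.0]]
force: [0.3, -0.4, -0.1]
opening: 0.547
grasp_force: 0.0
```

```bash
python3 - <<'E'
from h import *
s=read_state();print(s["time_s"],np.round(s["position"],4))
for n in("scene","side"):
    c=capture(n);m=c["color"].astype(int);print(n,blobs((m[...,2]>140)&(m[...,1]<70)&(m[...,0]<70),4,4))
E
python3 w.py
```

```text
57.05 [ 0.5017 -0.0398  0.3155]
scene [(11, [185.5, 187.9], [183, 187, 6, 3]), (10, [489.1, 24.9], [488, 23, 3, 5]), (8, [230.1, 200.1], [229, 199, 3, 3]), (6, [478.5, 24.0], [477, 22, 4, 5])]
side [(860, [503.7, 60.1], [491, 19, 21, 74]), (32, [329.3, 227.8], [322, 224, 14, 9]), (20, [194.4, 183.9], [192, 180, 5, 10]), (10, [217.4, 198.3], [216, 197, 4, 4])]
57.15 [ 0.5023 -0.0438  0.3154]
[(5337, [263.2, 111.7], [198, 67, 112, 89])]
rim [ 0.4398 -0.0207  0.05  ]
brown [(289, [263.5, 91.0], [255, 82, 18, 19]), (267, [245.4, 106.4], [237, 98, 18, 18]), (253, [267.5, 129.7], [258, 121, 19, 18])] red []
0 (391, 113) [ 73.  11. 169.]
1 (405, 145) [ 77.  10. 172.]
2 (440, 144) [ 82.  15. 167.]
3 (464, 113) [107.  39.  26.]
4 (452, 80) [ 51.  79. 152.]
5 (414, 80) [ 13.  91. 146.]
```

Request:
{"method": "jog_arm", "body": {"delta_pos": [[-3, -3, -4], [-6.4, -6, -9], [-6.4, -6, -14], [-6.4, -6, -19], [-6.4, -6, -23], [-6.4, -6, -25.9], [-6.4, -6, -25.9]], "turn": [0, 0, 0, 0, 0, 0, 0], "grip": [0.3, 0.3, 0.3, 0.3, 0.3, 0.4, 0.6]}}

```text
time_s: 58.08
position: [0.4364, -0.0961, 0.055]
tcp_rot: [[-1.0, 0.026, -0.005], [0.026, 1.0, 0.003], [0.005, 0.003, -1.0]]
force: [-0.2, 0.2, 0.3]
opening: 0.562
grasp_force: 0.0
```

Request:
{"method": "jog_arm", "body": {"delta_pos": [[0, 0, 0], [0, 0, 0], [0, 0, 0], [0, 0, 0], [0, 0, 0], [0, 0, 0], [0, 0, 0], [0, 0, 0]], "turn": [0, 0, 0, 0, 0, 0, 0, 0], "grip": [1, 1, 1, 1, 1, 1, 1, 1]}}

```text
time_s: 59.08
position: [0.439, -0.0993, 0.0576]
tcp_rot: [[-1.0, 0.028, 0.003], [0.028, 1.0, -0.002], [-0.003, -0.002, -1.0]]
force: [-0.4, -2.3, 7.6]
opening: 0.156
grasp_force: 30.0
```

Request:
{"method": "jog_arm", "body": {"delta_pos": [[0, 0, 0.8], [0, -0.5, 1.6], [0, -3, 1.8], [0, -6, 2], [0, -10, 3], [0.1, -14, 4], [0.3, -18, 4], [0.5, -22, 4], [0.6, -25, 4], [0.6, -28, 4], [0.6, -28, 4], [0.6, -28, 4]], "turn": [0, 0, 0, 0, 0, 0, 0, 0, 0, 0, 0, 0], "grip": [1, 1, 1, 1, 1, 1, 1, 1, 1, 1, 1, 1]}}

```text
time_s: 60.58
position: [0.4428, -0.377, 0.0961]
tcp_rot: [[-1.0, 0.028, -0.002], [0.028, 1.0, 0.002], [0.002, 0.002, -1.0]]
force: [-0.7, 0.5, -2.9]
opening: 0.16
grasp_force: 30.0
```

Run:
```python
from h import *
s=read_state();print(s["time_s"],np.round(s["position"],4),s["opening"],s["grasp_force"],s["force"])
for n in ("scene","side"):
    c=capture(n);h=cv2.cvtColor(c["color"],cv2.COLOR_BGR2HSV)
    ck=(h[...,0]>6)&(h[...,0]<19)&(h[...,1]>70);ck[:230]=0;ck[:,:250]=0;l=blobs(ck,3,40);print(n,l)
    b=(h[...,0]>95)&(h[...,0]<125)&(h[...,1]>90);b[:200]=0;b[:,:250]=0;print(blobs(b,2,40))
    print("exp bowl",proj(c,[.446,-.296,.065]),"exp mat",proj(c,[.446,-.296,.008]))
```

```text
60.575 [ 0.4428 -0.377   0.0961] 0.1601663494082934 30.016982490196824 [-0.72558524  0.54089376 -2.89352514]
scene [(712, [342.2, 259.3], [322, 243, 43, 29]), (82, [349.9, 242.1], [343, 237, 15, 10])]
[]
exp bowl [345.8 240.6] exp mat [343.8 253. ]
side [(1255, [301.8, 302.4], [275, 282, 57, 36]), (76, [313.4, 277.8], [309, 273, 11, 10])]
[(1068, [303.9, 275.7], [284, 257, 47, 38]), (135, [479.8, 271.2], [472, 265, 19, 15])]
exp bowl [305.5 277.7] exp mat [304.9 295.9]
```

Request:
{"method": "jog_arm", "body": {"delta_pos": [[0, 0, -1.2], [0, 0, -2.2], [0, 0, -2.8], [0, 0, -3.2], [0, 0, -3.2]], "turn": [0, 0, 0, 0, 0], "grip": [1, 1, 1, 1, 1]}}

```text
time_s: 61.3
position: [0.4435, -0.378, 0.0653]
tcp_rot: [[-1.0, 0.028, -0.001], [0.028, 1.0, 0.001], [0.001, 0.001, -1.0]]
force: [-2.1, 0.8, 3.6]
opening: 0.16
grasp_force: 30.0
```

Request:
{"method": "jog_arm", "body": {"delta_pos": [[0, 0, 0], [0, 0, 0], [0, 0, 0], [0, 0, 0], [0, 0, 5], [0, 0, 10], [0, 0, 15], [0, 0, 20], [2, 4, 25], [2, 4, 25], [2, 4, 25]], "turn": [0, 0, 0, 0, 0, 0, 0, 0, 0, 0, 0], "grip": [0.6, 0.6, 0.6, 0.6, 0.6, 0.6, 0.6, 0.6, 0.6, 0.6, 0.6]}}

```text
time_s: 62.68
position: [0.4634, -0.3378, 0.3142]
tcp_rot: [[-1.0, 0.027, -0.001], [0.027, 1.0, -0.0], [0.001, -0.0, -1.0]]
force: [0.4, 0.7, -0.5]
opening: 0.4
grasp_force: 0.0
```

```bash
python3 w.py | head -4
python3 - <<'E'
from h import *
a=capture("wrist");h=cv2.cvtColor(a["color"],cv2.COLOR_BGR2HSV)
ck=(h[...,0]>6)&(h[...,0]<19)&(h[...,1]>70);print(blobs(ck,5,60))
for n in ("scene","side"):
    c=capture(n);h=cv2.cvtColor(c["color"],cv2.COLOR_BGR2HSV)
    b=(h[...,0]>95)&(h[...,0]<125)&(h[...,1]>90);b[:200]=0;b[:,:250]=0;print(n,blobs(b,2,40),proj(c,[.446,-.296,.033]))
    ck=(h[...,0]>6)&(h[...,0]<19)&(h[...,1]>70);ck[:230]=0;ck[:,:250]=0;print(blobs(ck,4,20))
E
```

```text
62.675 [ 0.4634 -0.3378  0.3142]
[(4955, [280.4, 143.7], [216, 102, 110, 84])]
rim [ 0.4453 -0.2926  0.05  ]
brown [(505, [268.5, 136.2], [253, 120, 32, 34]), (427, [247.2, 114.3], [236, 102, 36, 33]), (231, [277.1, 158.0], [269, 150, 17, 17]), (215, [316.1, 110.5], [298, 102, 28, 28]), (49, [242.3, 161.9], [238, 156, 11, 15])] red []
[(1566, [277.8, 106.3], [233, 87, 97, 58]), (520, [268.3, 136.9], [253, 121, 32, 34]), (239, [276.9, 158.8], [269, 151, 17, 17]), (79, [243.1, 164.2], [237, 156, 17, 21])]
scene [] [344.7 247.7]
[(489, [341.5, 261.2], [322, 244, 43, 28]), (86, [348.9, 248.8], [342, 243, 15, 11])]
side [(1240, [306.9, 285.5], [284, 267, 47, 38]), (139, [479.9, 271.3], [472, 265, 19, 15])] [305.2 288. ]
[(790, [298.2, 305.2], [275, 283, 57, 35]), (104, [330.3, 246.1], [322, 239, 14, 19]), (78, [313.5, 287.7], [308, 283, 11, 10]), (25, [301.0, 290.6], [297, 289, 9, 4])]
```

```bash
python3 -c "
from rig import *
print(hand_in())"
```

```text
the job is handed in; nothing more can be done
None
```

The job is handed in after 63 s. By the last colour-mask checks, all three walnuts are in the bowl, which stands on the cork mat. The chocolates stayed in the drum, the carousel is level and the latch is back in the red notch. The bowl was knocked aside once and I put it back under the spout.

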